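# Stow the hexagonal gauges and hang the bay's lift-off leaf

### The arm

A 7-joint arm with a two-finger parallel gripper is mounted at the origin on the work surface. World frame = base frame: x ahead of the robot, y to its left, z up, the work surface at z = 0. Lengths are in mm, angles in rad, forces in N, time in s.
With the tool pointing down it reaches from about 400 to 875 mm from the base axis. Payload 4.4 kg.
Tool frame: the origin (TCP) lies at the very end of the fingers, on their centre line; the grasp point (between the pads) lies 19 mm behind it; z points along the fingers, x is the direction in which the jaws open and shut, and the axes are right-handed (so a half turn about z gives the same grasp; the last joint's range is limited). The gripper opens to 85 mm and grips with 20 to 120 N. Pads are 22 mm wide; open, the fingers measure 114 mm over their backs; the gripper's body (76 mm by 85 mm) begins 54 mm behind the grasp point. The pads swing forward as they close: fully open they stand 13 mm farther back than shut.
Start: joints at [-1.17, 0.628, 0.038, 1.517, -0.027, 0.996, -0.02], TCP at [292.5, 580.484, 231.313] pointing down, gripper open.
Joint ranges: [-3.06, 3.06], [-0.37, 2.12], [-1.25, 1.32], [0.18, 2.47], [-1.1, 4.24], [0.23, 1.98], [-2.94, 2.94]. Speed limits (rad/s): [2.57, 2.57, 3.14, 3.14, 3.14, 3.14, 3.14].

### API

Orientations are given as [roll, pitch, yaw] about the fixed x, y, z axes, in that order (R = Rz(yaw) Ry(pitch) Rx(roll)).
In Python, from cell import ctrl gives the robot as it stands.
- The arm moves only by the shell command python3 -m creep 'ROWS'. ROWS is text: rows parted by semicolons, each of 7 numbers parted by spaces: the shift along the tool's x, y, z in units of 40 mm (1.0 is 40 mm), then the turn, a rotation vector about the tool's x, y, z in degrees, then the closure, from 0 (fully open) to 1 (shut). In form: x y z rx ry rz grip; .... A call has 1 to 10 rows; each row is the pose to reach, as a shift and turn from the pose commanded when the call began, along the tool's axes at that moment; what a row does not reach only later rows make up. A row lasts 1/12 s, in which the tool goes at most 41.7 mm and 7.16 degrees, less where a joint would pass 70% of its speed; a pose out of reach is approached as far as the arm can. A call with a gripper value outside its range is refused whole. The fingers move at their own pace and stop on an object; the grip force is fixed at half the most. Time passes only in rows, so rows that repeat a pose let the fingers close. It gives the time, the measured TCP pose, the force and the opening at its end, in the units of the state.
- ctrl.read_state(): the state, without advancing time (a new reading comes with each control period).
- ctrl.get_image(name): name is "scene" or "top"; returns a dict with "img" (480x640x3 uint8, red, green, blue), "vfov" (degrees; the focal length in pixels is half the picture's height over the tangent of half this angle, whatever the lens; pixels are square), "cx", "cy" (the principal point, pixels), "T" (4x4, takes a point from camera to world coordinates). Camera axes: x right, y up, looking along -z (the intrinsics and any distortion apply to the point x, -y, -z); pixel columns grow to the right and rows downward; lengths in mm; the calibration is good to about 2 mm. A picture is of the moment at which its call begins. There is no depth.
- ctrl.finish_job(): hands the job in, once; it reports no verdict.
Trained networks look in the newest picture that a camera, given by its name, has taken for a name from the list of things; names that differ only in an ending like _2 or _b are one class to them, and where a whole thing is asked for, a point or a joint stands for the part that bears it (a point fixed in the world has none). Each returns a list of dicts, best first, with "score" (0 to 1); they miss things now and then, are a little off and sometimes report something else, mostly with a low value. They report only what shows in the picture. A call takes as long as a camera call. They do not tell look-alikes from the thing itself.
- ctrl.boxes_of(camera, thing): "rect" ([left, top, right, bottom] in pixels, round what is visible of it).
- ctrl.cut_out(camera, thing): "pixels" (480x640 bool, what is visible of it) and "rect" ([left, top, right, bottom] in pixels, round what is visible of it).
The state is a dict: "clock": time; "qpos": joint angles; "qd": joint speeds; "tau": joint torques, N m; "eef_pos": TCP position; "tool_rot": TCP orientation; "force": force on the tool from outside, world axes, zero at the start; "torque": the same for the moment, N m; "width": finger opening in mm.
Only numpy, scipy, OpenCV 4.12 (cv2) and the standard library are available. Lean on these libraries where they do the work, as an engineer would, in place of code of your own. Each camera call takes 0.05 s, during which the arm holds its last target.

### The job

Put the tiler's hexagonal gauge bars away: first turn every bar over on the table until all of them lie there with the inlaid metal strip on top, then lay each in a saddle of the plywood bay, down on the bay's floor with the strip still up. When they are in, lift the loose front leaf out of its stand, lower both its knuckles fully onto the bay's two pintle pins and swing it shut across the front. Leave the other things on the table where they are.

Things in the scene. Friction and masses are not known exactly. Their poses are not given: they have to be found in the camera images.
- bar_a: hexagonal hardwood gauge bar, 110 mm long, 34 mm across flats (39 over corners, each flat 19.6 mm), 0.13 kg, lying on a flat, strip face not on top; may be absent. One face has a flush 92 x 10 mm aluminium strip. Origin at the bar's centre (17 mm above its support); x along the bar, z out of the strip face. Pushed sideways near its top (28 to 31 mm up) it rolls onto the next flat
- bar_b: hexagonal hardwood gauge bar, 110 mm long, 34 mm across flats (39 over corners, each flat 19.6 mm), 0.13 kg, lying on a flat, strip face not on top; may be absent. One face has a flush 92 x 10 mm aluminium strip. Origin at the bar's centre (17 mm above its support); x along the bar, z out of the strip face. Pushed sideways near its top (28 to 31 mm up) it rolls onto the next flat
- bar_c: hexagonal hardwood gauge bar, 110 mm long, 34 mm across flats (39 over corners, each flat 19.6 mm), 0.13 kg, lying on a flat, strip face not on top; may be absent. One face has a flush 92 x 10 mm aluminium strip. Origin at the bar's centre (17 mm above its support); x along the bar, z out of the strip face. Pushed sideways near its top (28 to 31 mm up) it rolls onto the next flat
- bay: fixed plywood bay, open at the top and at its front (its -x side). Origin under its middle, on the table; y to its left, z up. Outside 234 (x) by 174 (y) mm, floor and walls 12 mm thick, side walls 70 mm high, back 60, the two front posts 104. Inside 222 (x) by 150 (y) mm. Two combs across its floor form three saddles for the bars, each bar lying along the bay's y
- bay_floor (a point): centre of the bay's inner floor, at its upper face; axes as the bay's. The middle saddle lies here, the others at x = -67 and +67 mm. Combs: 10 mm thick, 18 mm high, standing at y = -42 and +42 mm, with gaps 43 mm wide at the saddles; between the combs the floor is free for fingers. A seated bar rests on the floor, its centre 17 mm above this point
- pin_low (a point): foot of the lower pintle pin beside the bay's left front post, on its bracket: (-124.5, 101, 24) mm in the bay's frame. A round 8 mm steel pin standing straight up, 16 mm tall, tip rounded. The bracket is 10 mm thick and reaches 11 mm further out (bay +y) and 7.5 mm further forward (bay -x) than the pin axis
- pin_high (a point): foot of the upper pintle pin, same make, straight above the lower one by 74 mm
- leaf: loose plywood front leaf, 168 mm wide, 104 high, 12 thick, 0.18 kg, upright in the stand. Origin: middle of its lower edge; x through its thickness, y towards the knuckles, z up; shut, its axes match the bay's and its back is 1.5 mm off the bay. Hung, its lower edge is 16 mm up, its free end sags a few mm; it opens away from the bay (towards bay -x) and stays where it is left
- leaf_pull (a point): centre of the pull on top of the leaf: a tab 36 mm wide, 12 mm thick, rising 34 mm above the panel's upper edge (16 mm above this point), 9 mm off mid width towards the knuckles, above the centre of mass, so that the leaf hangs level from it
- knuckle_low (a point): centre of the lower mouth of the lower knuckle, at (0, 101, 8) mm in the leaf's frame: a steel block 18 x 18 x 14 mm with an upright square hole, 10.5 mm wide, right through it, beside the leaf's +y edge. Home when this point meets pin_low
- knuckle_high (a point): the same for the upper knuckle, 74 mm above the lower; it goes on pin_high
- stand: fixed wooden stand that holds the leaf: base 70 x 100 x 12 mm, two cheeks 100 mm long and 10 mm thick reaching 40 mm above the table, a 15 mm slot between them along the stand's y. Origin under its middle. The leaf stands on the base, in the slot
- tile: a bystander, to be left where it is: a flat kaki-brown tile 90 x 90 x 10 mm, origin under its centre
- bead: a bystander, to be left where it is: a glass paperweight bead, 52 mm across, 39 mm high, origin under its centre
- spatula: a bystander, to be left where it is: an aluminium spatula 200 mm long, lying
- dish: a bystander, to be left where it is: a white ceramic dish 100 mm across, 22 mm high, origin under its centre
- cup: a bystander, to be left where it is: a ceramic cup 72 mm across, 80 mm high, origin under its centre
There are look-alikes about, which are no part of the job. Leave any green or purple look-alike of the bar_c alone.

How it is judged (in metres and radians):
On the way, in this order (a step that is already met when the one before it is completed fails the run):
1. every bar lies on the table with its strip on top (angle between each of bar_a, bar_b, bar_c's own z axis and vertical below 0.15 rad and height (world z) of each of bar_a, bar_b, bar_c below 0.022 m and linear speed of each of bar_a, bar_b, bar_c below 0.03 m/s), for 0.2 s.
2. every bar lies in the bay, down on its floor, with its strip on top (angle between each of bar_a, bar_b, bar_c's own z axis and vertical below 0.15 rad and z of bar_a in the frame of bay_floor between 0.01 and 0.024 m and x of bar_a in the frame of bay_floor between -0.111 and 0.111 m and y of bar_a in the frame of bay_floor between -0.075 and 0.075 m and z of bar_b in the frame of bay_floor between 0.01 and 0.024 m and x of bar_b in the frame of bay_floor between -0.111 and 0.111 m and y of bar_b in the frame of bay_floor between -0.075 and 0.075 m and z of bar_c in the frame of bay_floor between 0.01 and 0.024 m and x of bar_c in the frame of bay_floor between -0.111 and 0.111 m and y of bar_c in the frame of bay_floor between -0.075 and 0.075 m and linear speed of each of bar_a, bar_b, bar_c below 0.03 m/s), for 0.2 s.
3. the leaf hangs on both pins, knuckles fully down (horizontal distance between knuckle_low and pin_low below 0.005 m and distance between knuckle_low and pin_low below 0.009 m and horizontal distance between knuckle_high and pin_high below 0.005 m and distance between knuckle_high and pin_high below 0.009 m), for 0.2 s.
At the end, for the whole second after the job is handed in: Every bar that is present rests on the bay floor (centre inside, lying flat) with its strip face up (within 8 degrees); both knuckles are home on their pins (within 5 mm sideways, 9 mm in all); the leaf is shut to within about 6 degrees and everything is at rest (all of step 2 and all of step 3 and linear speed of leaf below 0.03 m/s and angular speed of leaf below 0.15 rad/s and angle between the x axis of leaf and the x axis of bay, either way round below 0.1 rad); the robot touches nothing.
It fails at once if a bystander (tile, bead, spatula, dish or cup) was moved more than 30 mm (distance of any of tile, bead, spatula, dish, cup from where it was at the start of the episode above 0.03 m).
Of bar_a, bar_b, bar_c only 2 to 3 are there at a start; the rules pass over those that are not, and their reading is None.
At some moment in a run one of bar_a, bar_b, bar_c may be knocked a few centimetres aside while the robot is not near it.
It also fails if it takes over 210 s, if anything falls off the work surface, if the arm or the gripper's body presses on something with over 40 N, if the wrist force passes 120 N, or if a joint passes its speed limit or range.

## Working session

There is one attempt and no reset: what is moved stays moved. The work goes in short steps, Python scripts to look and compute and a shell command to move; the robot and the scene stay as the last step left them, time stands still between calls to the robot, and variables do not carry over. Pictures are saved under pics/ and viewed, and the job is handed in when it is done.

```bash
ls; mkdir -p pics
cat > h.py <<'E'
import numpy as np, cv2
from cell import ctrl
def grab(name,fn=None):
    d=ctrl.get_image(name)
    if fn: cv2.imwrite('pics/'+fn,d['img'][:,:,::-1])
    return d
E
python3 - <<'E'
from h import *
for n in('scene','top'):
    d=grab(n,n+'0.png'); print(n,{k:(v if k!='img' else v.shape) for k,v in d.items()})
print(ctrl.read_state())
E
```

```text
pics
scene {'img': (480, 640, 3), 'vfov': 48.98357621126065, 'cx': 327.5567679655383, 'cy': 237.82966738376027, 'T': array([[-1.14128999e-01, -8.24847014e-01,  5.53716512e-01,
         1.17305735e+03],
       [ 9.93465801e-01, -9.50517088e-02,  6.31733717e-02,
         1.00160812e+02],
       [ 5.23333569e-04,  5.57308331e-01,  8.30305456e-01,
         1.08803379e+03],
       [ 0.00000000e+00,  0.00000000e+00,  0.00000000e+00,
         1.00000000e+00]])}
top {'img': (480, 640, 3), 'vfov': 52.51813058307094, 'cx': 319.8312928302994, 'cy': 240.52564583175743, 'T': array([[-1.94852757e-02,  9.92652741e-01, -1.19418839e-01,
         3.34126857e+02],
       [-9.99799152e-01, -1.99056408e-02, -2.32816512e-03,
         1.83796325e+01],
       [-4.68816800e-03,  1.19349489e-01,  9.92841236e-01,
         1.52906607e+03],
       [ 0.00000000e+00,  0.00000000e+00,  0.00000000e+00,
         1.00000000e+00]])}
{'clock': 0.1, 'qpos': array([-1.169839  ,  0.62925783,  0.03845311,  1.51826065, -0.02701714,
        0.99632634, -0.0199998 ]), 'qd': array([ 0.00038604, -0.00396701, -0.00052707, -0.00297451, -0.00096158,
        0.00036088, -0.00059146]), 'tau': array([ 2.43707087e-03, -5.64547849e+01,  1.23041790e+00, -1.93979502e+01,
        1.13274917e-02,  5.44193317e-03, -2.76936191e-06]), 'eef_pos': array([292.21327141, 579.97928507, 230.48083795]), 'tool_rot': array([3.14158430e+00, 1.73413944e-03, 1.10402328e+00]), 'force': array([-0.95855314, -0.10362616,  0.2271685 ]), 'torque': array([-0.00758862,  0.0300542 ,  0.00866138]), 'width': 85.39342073427724}
```

View pics/scene0.png

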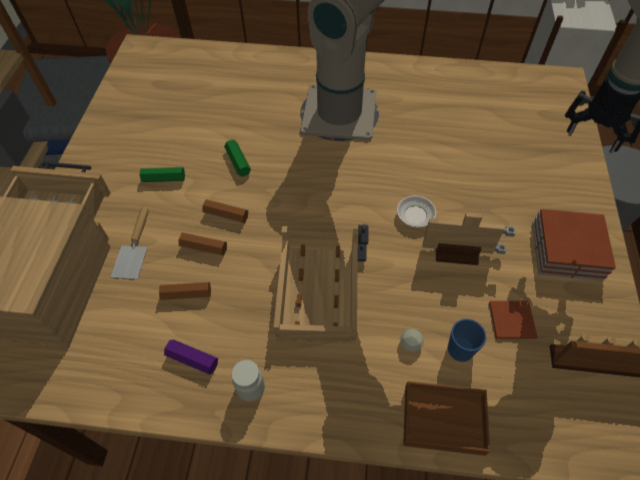

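View pics/top0.png

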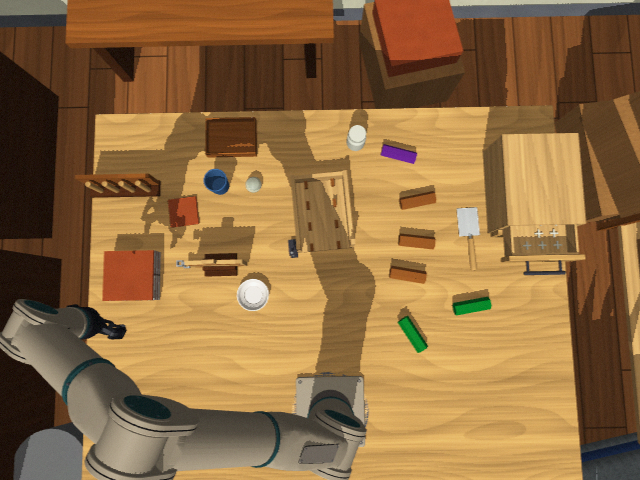

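```bash
cat >> h.py <<'E'
def K(d):
    f=240/np.tan(np.radians(d['vfov'])/2); return f,d['cx'],d['cy']
def ray(d,u,v):
    f,cx,cy=K(d); T=d['T']
    r=T[:3,:3]@np.array([(u-cx)/f,-(v-cy)/f,-1.0]); return T[:3,3],r
def onz(d,u,v,z):
    o,r=ray(d,u,v); s=(z-o[2])/r[2]; return o+s*r
def proj(d,p):
    f,cx,cy=K(d); T=d['T']; c=T[:3,:3].T@(np.asarray(p,float)-T[:3,3])
    return np.array([cx+f*c[0]/-c[2], cy-f*c[1]/-c[2]])
def crop(d,fn,x0,y0,x1,y1,s):
    im=d['img'][y0:y1,x0:x1,::-1]; cv2.imwrite('pics/'+fn,cv2.resize(im,None,fx=s,fy=s,interpolation=cv2.INTER_CUBIC))
def tri(d1,p1,d2,p2):
    o1,r1=ray(d1,*p1);o2,r2=ray(d2,*p2)
    A=np.stack([r1,-r2],1); s=np.linalg.lstsq(A,o2-o1,rcond=None)[0]
    a=o1+s[0]*r1;b=o2+s[1]*r2
    return (a+b)/2,np.linalg.norm(a-b)
E
python3 - <<'E'
from h import *
for n in('scene','top'):
    d=grab(n)
    for t in('bar_a','bay','leaf','knuckle_low','stand','tile','bead','spatula','dish','cup'):
        for o in ctrl.cut_out(n,t)[:6]:
            m=o['pixels'].astype(np.uint8); ys,xs=np.nonzero(m)
            if len(xs)<5: continue
            r=cv2.minAreaRect(np.stack([xs,ys],1).astype(np.float32))
            c=r[0]; print(n,t,round(o['score'],2),np.round(o['rect']),np.round(c,1),np.round(r[1],1),round(r[2],1),'w',np.round(onz(d,*c,17),0)[:2])
    
    if n=='scene': crop(d,'bars_s.png',130,190,270,310,5); crop(d,'leaf_s.png',350,190,540,290,4); crop(d,'bay_s.png',260,220,380,345,5)
    else: crop(d,'bars_t.png',370,180,450,300,5); crop(d,'leaf_t.png',160,230,300,320,5); crop(d,'bay_t.png',280,160,370,265,5)
E
```

```text
scene bar_a 0.96 [159. 284. 208. 304.] [184.  290.3] [15.9 52.7] 85.0 w [ 641. -292.]
scene bar_a 0.91 [205. 198. 247. 219.] [224.8 210.7] [45.6 13.6] 14.0 w [ 406. -250.]
scene bar_a 0.89 [141. 169. 181. 184.] [161. 174.] [14. 44.] 90.0 w [ 306. -446.]
scene bar_a 0.7 [176. 236. 227. 255.] [202.6 243.1] [49.2 15.4] 12.9 w [ 509. -281.]
scene bar_a 0.69 [164. 338. 217. 374.] [190.2 356. ] [53.8 18.2] 22.4 w [ 793. -237.]
scene bar_a 0.2 [276. 222. 366. 344.] [320.8 281.2] [ 87. 124.] 5.3 w [581.  17.]
scene bay 0.7 [274. 224. 370. 340.] [320.3 281.7] [ 86.1 122.9] 5.1 w [582.  16.]
scene bay 0.54 [164. 283. 209. 303.] [184.6 290.6] [15.6 51.4] 86.6 w [ 641. -290.]
scene leaf 0.61 [423. 213. 513. 254.] [468.9 231.8] [90.2 37.7] 5.5 w [401. 363.]
scene knuckle_low 0.85 [421. 215. 517. 254.] [469.  231.5] [90.  38.5] 5.0 w [400. 363.]
scene stand 0.68 [436. 243. 481. 267.] [457.8 253.2] [44.  19.6] 5.7 w [467. 334.]
scene stand 0.62 [421. 210. 517. 255.] [468.5 231.8] [90.9 39.2] 4.6 w [401. 362.]
scene tile 0.71 [487. 300. 533. 336.] [512.1 319. ] [38.9 43.9] 85.9 w [627. 450.]
scene t
[... 1526 characters left out ...]
2.] [252.5 184.5] [15. 15.] 90.0 w [700. 232.]
top tile 0.66 [166. 198. 197. 230.] [182.3 211.8] [28.9 29.8] 82.9 w [616. 454.]
top bead 0.58 [397. 231. 434. 247.] [415.9 240.5] [37.1 13.4] 6.3 w [ 510. -279.]
top bead 0.46 [244. 179. 261. 189.] [252.5 184.5] [15. 15.] 90.0 w [700. 232.]
top spatula 0.94 [459. 207. 480. 269.] [468.9 238.8] [62.9 20.5] 85.2 w [ 512. -444.]
top spatula 0.34 [389. 268. 426. 285.] [406.7 274.3] [35.8 11.8] 7.6 w [ 405. -246.]
top dish 0.57 [238. 276. 270. 310.] [252.5 294.5] [31. 31.] 0.0 w [352. 233.]
top dish 0.22 [398. 191. 436. 208.] [417.1 199.7] [11.8 36.5] 80.0 w [ 640. -288.]
top cup 0.56 [202. 167. 232. 195.] [216.1 180.8] [26.8 22.8] 26.6 w [714. 348.]
```

View pics/bars_s.png

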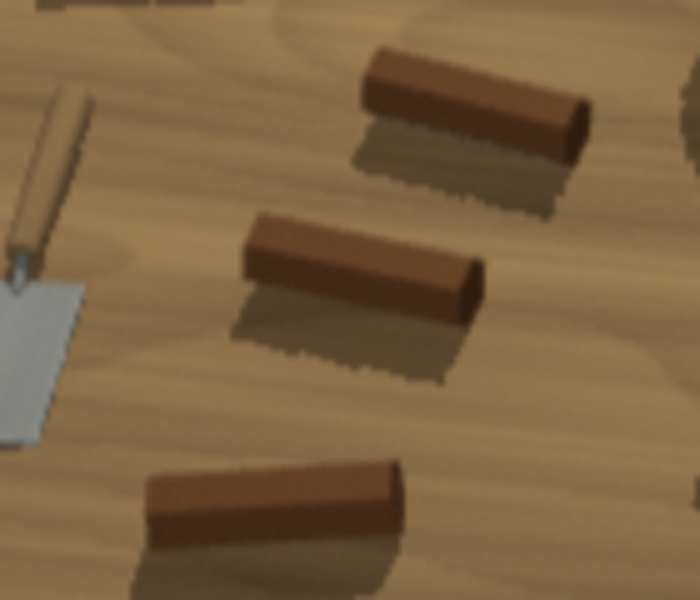

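View pics/bars_t.png

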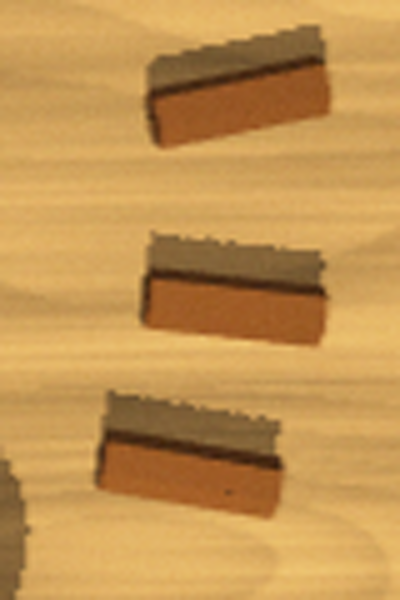

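View pics/leaf_s.png

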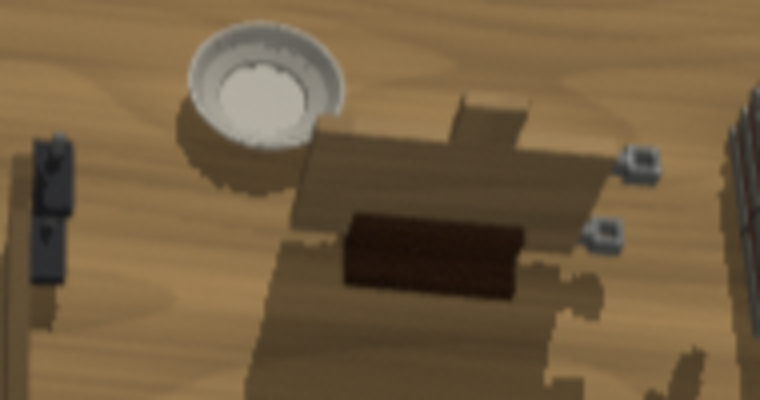

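View pics/leaf_t.png

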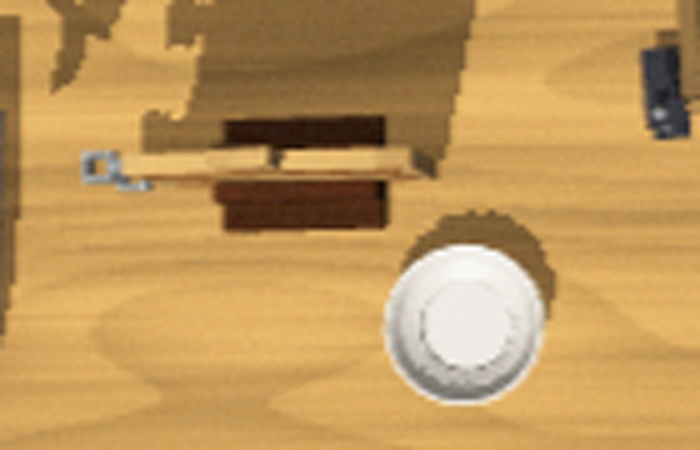

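View pics/bay_s.png

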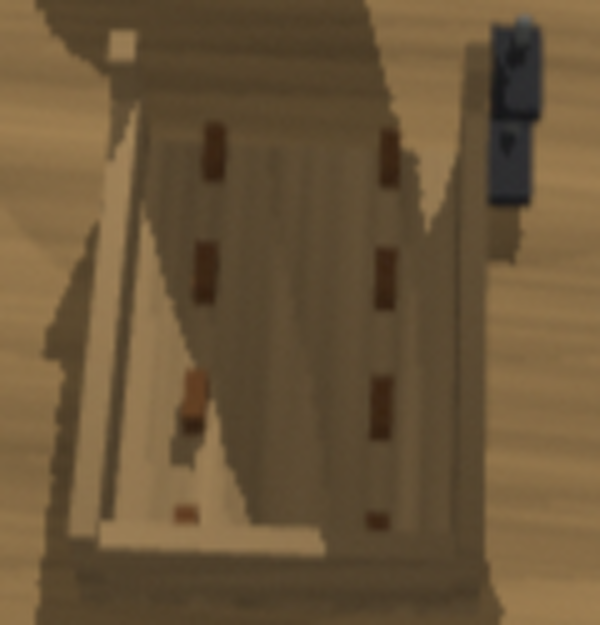

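View pics/bay_t.png

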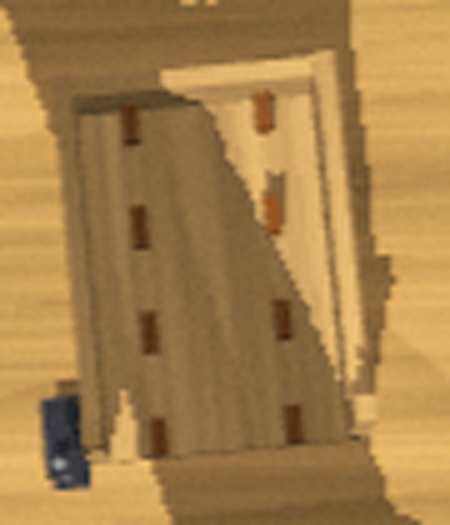

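```bash
cat >> h.py <<'E'
def bars(n='top'):
    d=grab(n); out=[]
    for o in ctrl.cut_out(n,'bar_a')[:8]:
        m=o['pixels']; ys,xs=np.nonzero(m)
        if len(xs)<100 or len(xs)>1500 or o['score']<.4: continue
        col=d['img'][m].mean(0)
        W=np.array([onz(d,x,y,17)[:2] for x,y in zip(xs,ys)],np.float32)
        (c,s,a)=cv2.minAreaRect(W); bx=cv2.boxPoints((c,s,a))
        e=[bx[1]-bx[0],bx[2]-bx[1]]; e=max(e,key=np.linalg.norm)
        ang=np.degrees(np.arctan2(e[1],e[0]))%180
        out.append((np.array(c),np.array(s),ang,col))
    return d,out
E
python3 - <<'E'
from h import *
from scipy.optimize import least_squares
for n in('top','scene'):
    d,o=bars(n)
    for c,s,a,col in o: print(n,np.round(c,1),np.round(s,1),'axis deg',round(a,1),np.round(col))
dt=grab('top');ds=grab('scene')
L=[(306,185),(308,205.4),(310,226.4),(312,247.4)];R=[(332.6,182.4),(334.6,202.6),(336.6,224),(338.4,244.6)]
tx=[99.7,33.5,-33.5,-99.7]
ob=[]
for i in range(4): ob+=[(dt,L[i],(tx[i],42,25)),(dt,R[i],(tx[i],-42,25))]
cs=lambda p:(p[0]/5+260,p[1]/5+220)
for i,(a,b) in enumerate(zip([(214,152),(205,272),(195,400)],[(389,157),(386,278),(381,407)])):
    ob+=[(ds,cs(a),(tx[3-i],-42,23)),(ds,cs(b),(tx[3-i],42,23))]
ob+=[(dt,(292.4,253),(-124.5,101,112)),(ds,(365,224),(-124.5,101,112))]
def W(p,q): c,s=np.cos(p[2]),np.sin(p[2]); return [p[0]+c*q[0]-s*q[1],p[1]+s*q[0]+c*q[1],q[2]]
f=lambda p:np.concatenate([proj(d,W(p,q))-u for d,u,q in ob])
r=least_squares(f,[600,20,0.]);print(r.x,np.degrees(r.x[2]));print(np.round(r.fun.reshape(-1,2),1).tolist())
for nm,a,b in(('pinhi',(292.4,253),(365,224)),('kh',(180,263.4),(509.5,231)),('kl',(187,267),(500.7,249))):
    print(nm,tri(dt,a,ds,b))
E
```

```text
top [ 305.2 -439.6] [ 38.5 118.8] axis deg 99.6 [ 12. 114.  37.]
top [ 507.1 -278.5] [113.3  42.3] axis deg 83.6 [146.  87.  37.]
top [ 405.  -247.1] [115.4  41.6] axis deg 80.1 [142.  83.  35.]
top [ 792.5 -232.7] [116.3  43.8] axis deg 76.5 [111.  47. 132.]
top [ 639.6 -287.6] [ 43.4 120.9] axis deg 103.0 [139.  83.  37.]
top [ 222.9 -255.2] [117.   40.9] axis deg 30.7 [ 23. 120.  41.]
top [ 514.7 -444.2] [195.2  63.9] axis deg 1.7 [197. 186. 166.]
scene [ 222.8 -256.6] [139.7  38.4] axis deg 32.0 [27. 74. 33.]
scene [ 640.3 -290. ] [ 40.4 120.9] axis deg 99.6 [83. 54. 30.]
scene [ 304.7 -444. ] [ 47.9 123. ] axis deg 98.5 [26. 70. 31.]
scene [ 792.2 -238.1] [124.5  41.4] axis deg 73.9 [63. 31. 75.]
scene [ 508.6 -283. ] [120.8  38.7] axis deg 80.0 [84. 55. 31.]
scene [ 405.4 -250.5] [121.9  39.4] axis deg 79.9 [81. 53. 29.]
[5.99822691e+02 1.30816376e+01 6.87439084e-02] 3.9387358172657003
[[0.1, -1.2], [-0.0, -0.9], [-0.1, -1.1], [-0.1, -0.6], [-0.3, -1.1], [-0.2, -1.0], [-0.5, -1.1], [0.0, -0.7], [0.1, -0.8], [0.1, -0.5], [-0.1, -0.9], [-0.2, -0.7], [-0.3, -0.8], [-0.3, -0.6], [-0.9, 0.3], [-0.1, -2.2]]
pinhi (array([470.00259947, 104.59586411, 105.02402994]), np.float64(3.045951571546601))
kh (array([446.56885667, 435.49462018,  97.97139389]), np.float64(0.05651859715637999))
kl (array([441.47369213, 438.19177306,  14.38073612]), np.float64(0.6412944055324226))
```

```bash
R="-4.36 9.5 0 0 0 51 0.2"; python3 -m creep '-4.36 9.5 0 0 0 51 0.2;-4.36 9.5 0 0 0 51 0.2;-4.36 9.5 0 0 0 51 0.2;-4.36 9.5 0 0 0 51 0.2;-4.36 9.5 0 0 0 51 0.2;-4.36 9.5 0 0 0 51 0.2;-4.36 9.5 0 0 0 51 0.2;-4.36 9.5 0 0 0 51 0.2;-4.36 9.5 0 0 0 51 0.2;-4.36 9.5 0 0 0 51 0.2'
```

```text
clock: 2.33
eef_pos: [553.4, 253.4, 231.5]
tool_rot: [-3.141, -0.0, 0.214]
force: [1.0, 0.4, -1.4]
width: 68.5
```

```bash
python3 -m creep '-0.75 13.7 0 0 0 0 0.2;-0.75 13.7 0 0 0 0 0.2;-0.75 13.7 0 0 0 0 0.2;-0.75 13.7 0 0 0 0 0.2;-0.75 13.7 0 0 0 0 0.2;-0.75 13.7 0 0 0 0 0.2;-0.75 13.7 0 0 0 0 0.2;-0.75 13.7 0 0 0 0 0.2;-0.75 13.7 0 0 0 0 0.2;-0.75 13.7 0 0 0 0 0.2'
```

```text
clock: 3.17
eef_pos: [618.6, -158.5, 231.5]
tool_rot: [-3.141, -0.0, 0.214]
force: [1.4, 0.1, 0.2]
width: 68.0
```

Run:
```python
from h import *
s=ctrl.read_state(); print(s['eef_pos'],s['tool_rot'],s['clock'])
d,o=bars('scene')
for c,sz,a,col in o: print(np.round(c,1),np.round(sz,1),round(a,1),np.round(col))
```

```text
[ 618.58875231 -158.50336093  231.45880247] [-3.14142138e+00 -3.75005579e-04  2.13994117e-01] 3.1667
[ 640.2 -291.3] [ 39.3 118.4] 100.6 [87. 57. 32.]
[ 222.8 -259.1] [142.4  38.9] 30.6 [30. 78. 36.]
[ 792.2 -237.3] [121.8  39.2] 75.2 [59. 28. 73.]
[ 406.5 -247. ] [117.5  41. ] 77.5 [77. 51. 30.]
[ 305.1 -443.4] [ 49.7 120.1] 100.2 [26. 72. 32.]
[ 509.1 -283.3] [124.   40.3] 83.3 [87. 57. 32.]
```

```bash
python3 -m creep '-0.17 3.3 0 0 0 0 0.2;-0.17 3.3 1 0 0 0 0.2;-0.17 3.3 3 0 0 0 0.2;-0.17 3.3 4 0 0 0 0.2;-0.17 3.3 5.2 0 0 0 0.2;-0.17 3.3 5.2 0 0 0 0.2;-0.17 3.3 5.2 0 0 0 0.2;-0.17 3.3 5.2 0 0 0 0.2'
python3 - <<'E'
from h import *
d=grab('scene'); crop(d,'a1.png',130,190,270,320,5)
d=grab('top'); crop(d,'a1t.png',370,150,450,300,4)
E
```

```text
clock: 3.93
eef_pos: [634.2, -285.9, 15.2]
tool_rot: [-3.134, 0.011, 0.212]
force: [-1.9, 0.9, -1.0]
width: 68.0
```

View pics/a1.png

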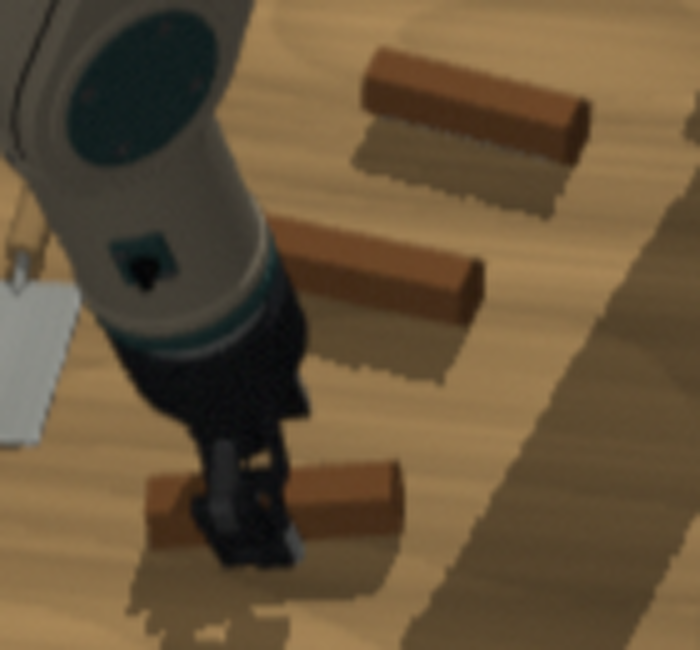

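View pics/a1t.png

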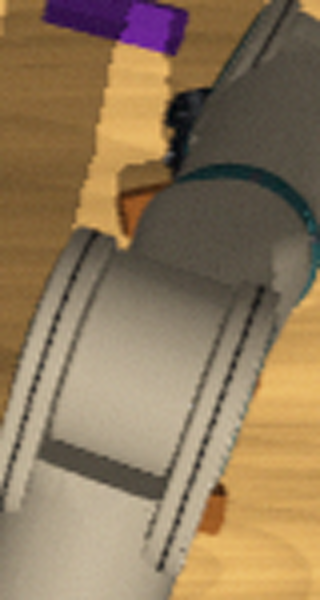

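```bash
python3 -m creep '0.2 0 0 0 0 0 0.2;0.4 0 0 0 0 0 0.2;0.4 0 0 0 0 0 0.2'
python3 - <<'E'
from h import *
s=ctrl.read_state();print(s['eef_pos'])
E
```

```text
clock: 4.28
eef_pos: [660.3, -282.2, 26.5]
tool_rot: [3.139, -0.007, 0.217]
force: [0.6, -0.2, 0.8]
width: 68.4
[ 660.3255332  -282.2253684    26.52345094]
```

```bash
python3 -m creep '0 0 0 0 0 0 0.2;0 0 0 0 0 0 0.2;0 0 0 0 0 0 0.2;0 0 0 0 0 0 0.2'
```

```text
clock: 4.62
eef_pos: [655.3, -283.7, 23.6]
tool_rot: [3.141, 0.0, 0.214]
force: [-0.5, -0.5, 0.2]
width: 68.3
```

```bash
python3 -m creep '0.05 0 0.06 0 0 0 0.2;0.12 0 0.06 0 0 0 0.2;0.2 0 0.06 0 0 0 0.2;0.27 0 0.06 0 0 0 0.2;0.35 0 0.06 0 0 0 0.2;0.42 0 0.06 0 0 0 0.2;0.5 0 0.06 0 0 0 0.2;0.5 0 0.06 0 0 0 0.2;0.5 0 0.06 0 0 0 0.2'
cat > look.py <<'E'
from h import *
import sys
d=grab('scene'); crop(d,sys.argv[1],130,190,270,320,5)
s=ctrl.read_state();print(s['eef_pos'],s['clock'])
E
python3 look.py a2.png
```

```text
clock: 5.37
eef_pos: [675.5, -279.1, 20.8]
tool_rot: [-3.142, -0.001, 0.214]
force: [0.8, 1.1, 0.4]
width: 68.1
[ 675.33076227 -279.11351635   20.80547596] 5.4167
```

View pics/a2.png

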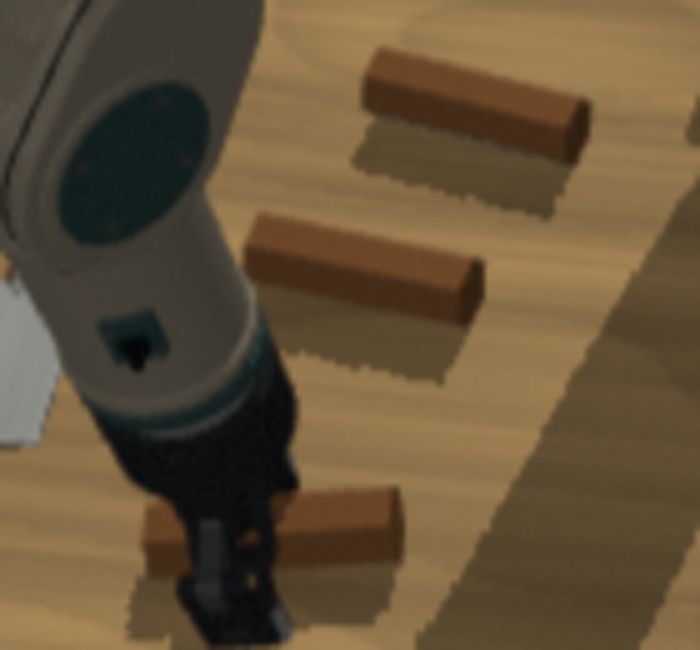

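```bash
python3 -m creep '-0.2 0 -0.07 0 0 0 0.2;-0.1 0 -0.07 0 0 0 0.2;0 0 -0.07 0 0 0 0.2;0.1 0 -0.07 0 0 0 0.2;0.2 0 -0.07 0 0 0 0.2;0.3 0 -0.07 0 0 0 0.2;0.4 0 -0.07 0 0 0 0.2;0.4 0 -0.07 0 0 0 0.2'
python3 look.py a3.png
```

```text
clock: 6.08
eef_pos: [691.8, -275.7, 23.8]
tool_rot: [3.141, -0.001, 0.215]
force: [-0.6, -0.7, 2.2]
width: 68.3
[ 691.57070899 -275.63609733   23.69921193] 6.1333
```

View pics/a3.png

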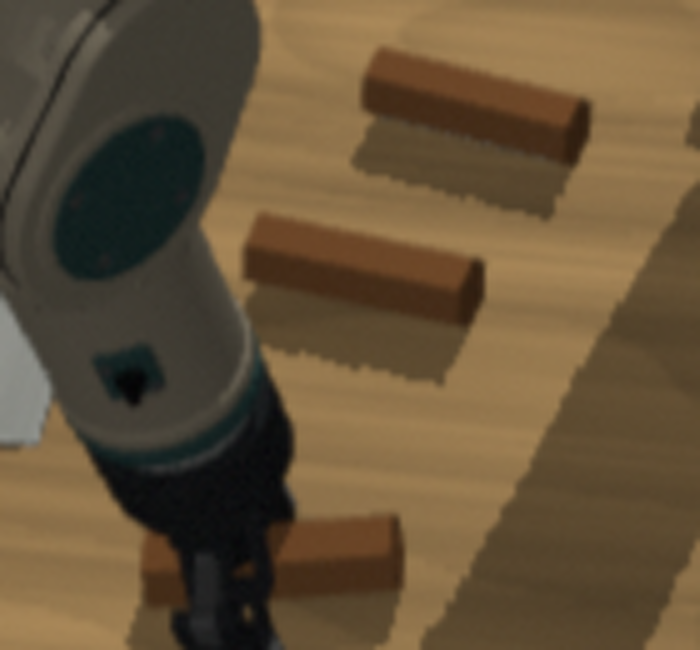

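Run:
```python
from h import *
d=grab('scene')
for v in(460,487,515): print(onz(d,130+398/5,190+v/5,34))
d=grab('scene');crop(d,'a4.png',140,270,230,330,8)
```

```text
[ 621.48713433 -233.46728721   34.        ]
[ 635.14982797 -230.14543818   34.        ]
[ 649.13304462 -226.7456595    34.        ]
```

View pics/a4.png

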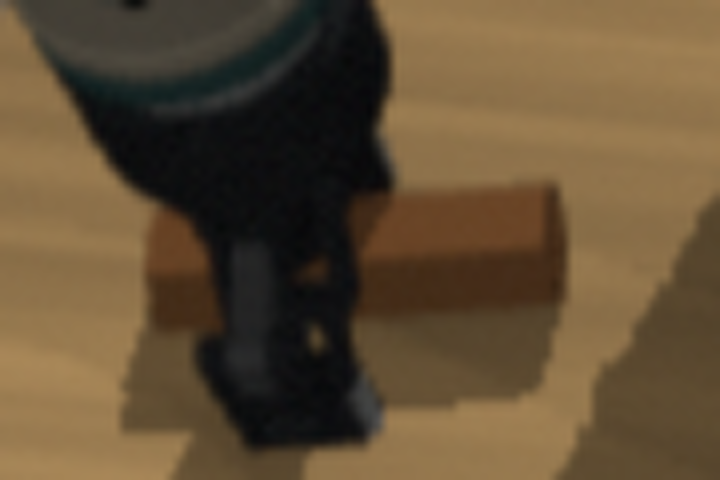

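Run:
```python
from h import *
d=grab('scene');s=ctrl.read_state();p=s['eef_pos'];yaw=.214
for off in(34,48):
  for z in(10,15,20,25,30,35):
    print(off,z,proj(d,[p[0]+off*np.cos(yaw),p[1]+off*np.sin(yaw),z]))
```

```text
34 10 [185.1877145  326.08036115]
34 15 [184.68060234 325.13293821]
34 20 [184.16985613 324.17872589]
34 25 [183.65543667 323.21765096]
34 30 [183.1373042  322.24963911]
34 35 [182.61541837 321.27461497]
48 10 [184.86709845 331.92840007]
48 15 [184.35542559 330.99562897]
48 20 [183.84006127 330.0561284 ]
48 25 [183.3209654  329.10982527]
48 30 [182.79809731 328.15664544]
48 35 [182.27141572 327.19651368]
```

```bash
python3 -m creep '-0.1 0 0.06 0 0 0 0.2;-0.1 0 0.06 0 0 0 0.2;-0.02 0 0.06 0 0 0 0.2;0.05 0 0.03 0 0 0 0.2;0.12 0 -0.02 0 0 0 0.2;0.2 0 -0.06 0 0 0 0.2;0.3 0 -0.1 0 0 0 0.2;0.4 0 -0.1 0 0 0 0.2;0.52 0 -0.1 0 0 0 0.2;0.52 0 -0.1 0 0 0 0.2'
python3 - <<'E'
from h import *
d=grab('scene');crop(d,'a5.png',140,270,230,330,8)
E
```

```text
clock: 7.12
eef_pos: [713.8, -271.2, 29.3]
tool_rot: [3.14, -0.004, 0.215]
force: [-0.3, -0.3, 5.7]
width: 68.1
```

View pics/a5.png

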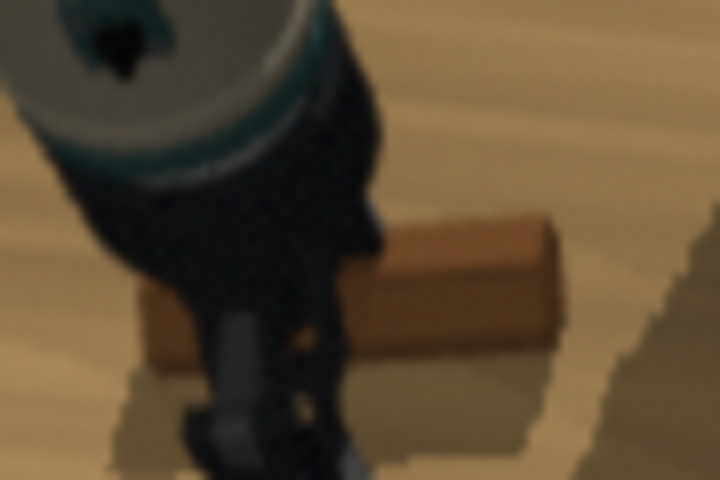

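```bash
python3 -m creep '0.1 0 -0.02 0 0 0 0.2;0.2 0 -0.02 0 0 0 0.2;0.3 0 -0.02 0 0 0 0.2;0.3 0 0 0 0 0 0.2;0.3 0 0 0 0 0 0.2'
python3 - <<'E'
from h import *
d=grab('scene');crop(d,'a6.png',140,270,230,330,8)
E
```

```text
clock: 7.58
eef_pos: [722.5, -269.1, 29.3]
tool_rot: [-3.141, 0.002, 0.214]
force: [-4.4, 2.0, 11.3]
width: 68.3
```

View pics/a6.png

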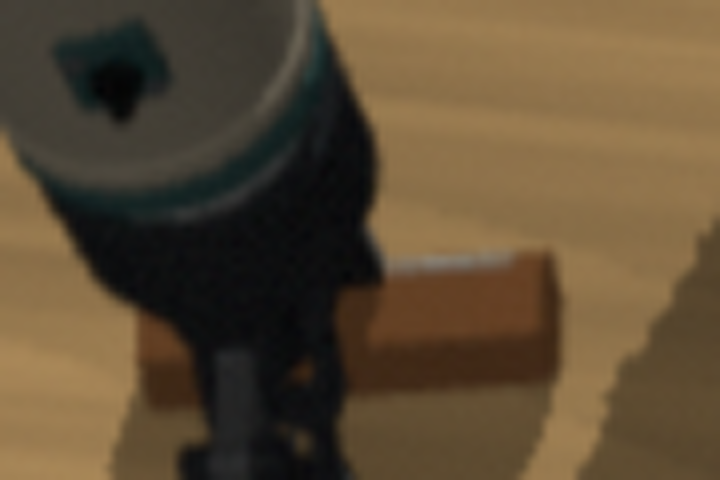

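```bash
python3 -m creep '-0.3 0 -0.1 0 0 0 0.2;-0.5 0 -0.1 0 0 0 0.2;-0.5 0 -0.1 0 0 0 0.2;-0.5 0 -0.1 0 0 0 0.2;-0.5 0 -0.1 0 0 0 0.2'
python3 - <<'E'
from h import *
d=grab('scene');crop(d,'a7.png',140,270,230,330,8)
E
```

```text
clock: 8.05
eef_pos: [703.6, -272.8, 31.3]
tool_rot: [-3.141, -0.0, 0.214]
force: [0.2, 0.4, 0.8]
width: 68.2
```

View pics/a7.png

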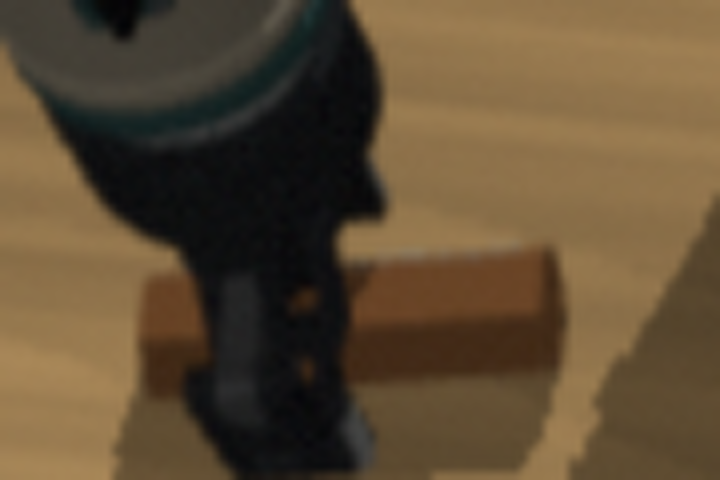

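```bash
python3 -m creep '-0.12 0 0.1 0 0 0 0.35;-0.12 0 0.18 0 0 0 0.35;-0.12 0 0.18 0 0 0 0.35;-0.04 0 0.18 0 0 0 0.35;0.03 0 0.14 0 0 0 0.35;0.1 0 0.08 0 0 0 0.35;0.18 0 0.04 0 0 0 0.35;0.27 0 0.01 0 0 0 0.35;0.36 0 -0.01 0 0 0 0.35;0.45 0 -0.01 0 0 0 0.35'
python3 - <<'E'
from h import *
d=grab('scene');crop(d,'a8.png',140,270,230,345,8)
E
```

```text
clock: 8.93
eef_pos: [721.7, -269.5, 33.2]
tool_rot: [3.141, -0.001, 0.214]
force: [-1.2, -0.0, 7.7]
width: 55.5
```

View pics/a8.png

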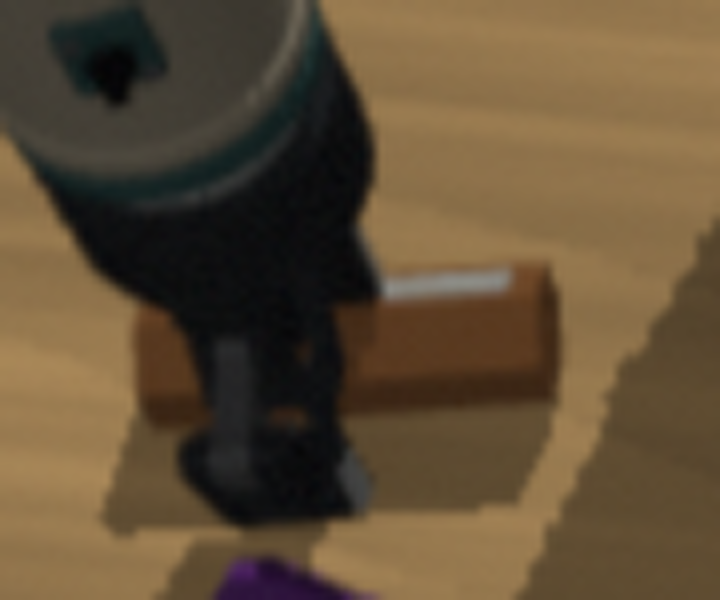

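```bash
python3 -m creep '0.1 0 0.02 0 0 0 0.35;0.2 0 0.02 0 0 0 0.35;0.28 0 0.02 0 0 0 0.35;0.28 0 0 0 0 0 0.35;0 0 -0.2 0 0 0 0.3;0 0 -0.5 0 0 0 0.3;0 0 -0.5 0 0 0 0.3'
python3 - <<'E'
from h import *
d=grab('scene');crop(d,'a9.png',140,270,230,345,8)
E
```

```text
clock: 9.57
eef_pos: [721.6, -270.7, 54.5]
tool_rot: [3.139, -0.002, 0.213]
force: [-0.3, -1.1, 1.0]
width: 59.7
```

View pics/a9.png

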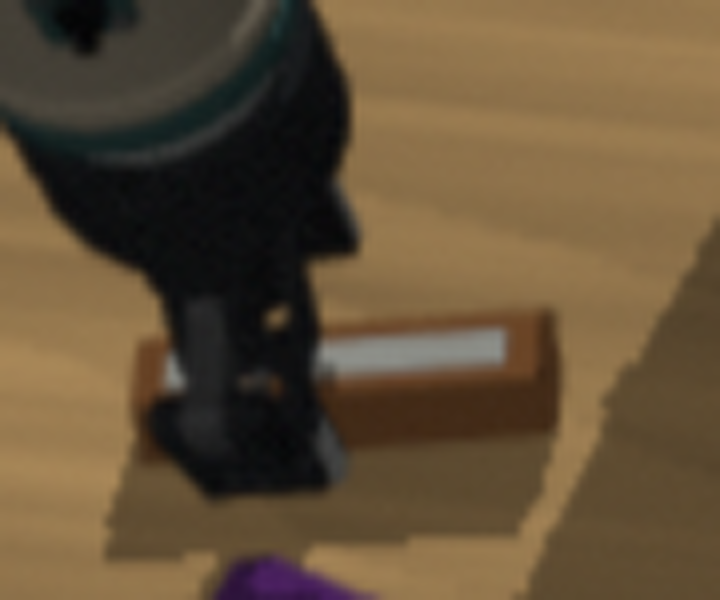

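```bash
python3 -m creep '0 0 -0.9 0 0 0 0.2;-1 -0.2 -0.9 0 0 7 0.2;-2 -0.4 -0.9 0 0 14 0.2;-3 -0.6 -0.9 0 0 20.3 0.2;-4 -0.7 -0.9 0 0 20.3 0.2;-5 -0.88 -0.9 0 0 20.3 0.2;-5.3 -0.88 -0.9 0 0 20.3 0.2;-5.3 -0.88 -0.7 0 0 20.3 0.2;-5.3 -0.88 -0.7 0 0 20.3 0.2'
python3 - <<'E'
from h import *
d=grab('scene');crop(d,'b1.png',140,200,240,275,8)
d,o=bars('scene')
for c,sz,a,col in o: print(np.round(c,1),np.round(sz,1),round(a,1),np.round(col))
E
```

```text
clock: 10.37
eef_pos: [506.2, -279.9, 79.4]
tool_rot: [-3.141, 0.0, -0.141]
force: [-0.2, 0.8, -0.4]
width: 68.5
[ 707.4 -277.2] [ 38.8 117.8] 101.4 [83. 64. 47.]
[ 509.8 -282.9] [124.6  40. ] 84.5 [82. 54. 31.]
[ 405.7 -248.3] [118.   41.8] 78.1 [87. 58. 33.]
[ 792.2 -237.9] [123.   40.2] 74.8 [54. 26. 65.]
[ 311.1 -475. ] [45.4 60.4] 96.6 [28. 73. 33.]
[ 222.9 -258.1] [141.3  38.1] 30.1 [27. 76. 34.]
```

View pics/b1.png

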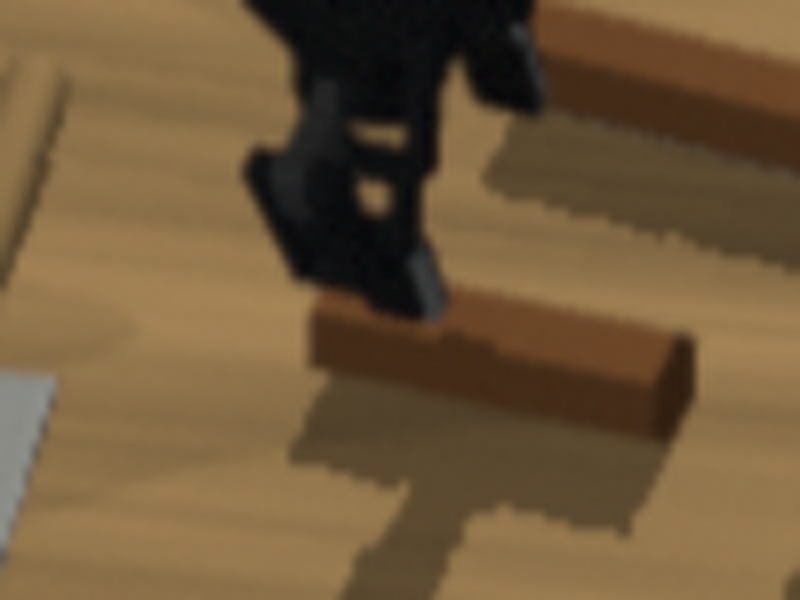

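```bash
python3 -m creep '0 0 0.5 0 0 0 0.2;0.2 0 1 0 0 0 0.2;0.3 0 1.3 0 0 0 0.2;0.45 0 1.45 0 0 0 0.2;0.45 0 1.45 0 0 0 0.2;0.45 0 1.45 0 0 0 0.2'
```

```text
clock: 11.02
eef_pos: [524.7, -282.5, 22.0]
tool_rot: [3.141, -0.0, -0.14]
force: [-0.1, -0.6, 0.0]
width: 68.7
```

```bash
python3 -m creep '0.08 0 0 0 0 0 0.2;0.15 0 -0.02 0 0 0 0.2;0.22 0 -0.07 0 0 0 0.2;0.3 0 -0.13 0 0 0 0.2;0.38 0 -0.17 0 0 0 0.2;0.47 0 -0.2 0 0 0 0.2;0.56 0 -0.2 0 0 0 0.2;0.65 0 -0.2 0 0 0 0.2;0.74 0 -0.2 0 0 0 0.2;0.83 0 -0.2 0 0 0 0.2'
python3 - <<'E'
from h import *
d=grab('scene');crop(d,'b2.png',140,200,240,275,8)
E
```

```text
clock: 11.85
eef_pos: [557.1, -287.1, 29.9]
tool_rot: [-3.141, 0.0, -0.14]
force: [0.4, 0.1, 0.0]
width: 68.1
```

View pics/b2.png

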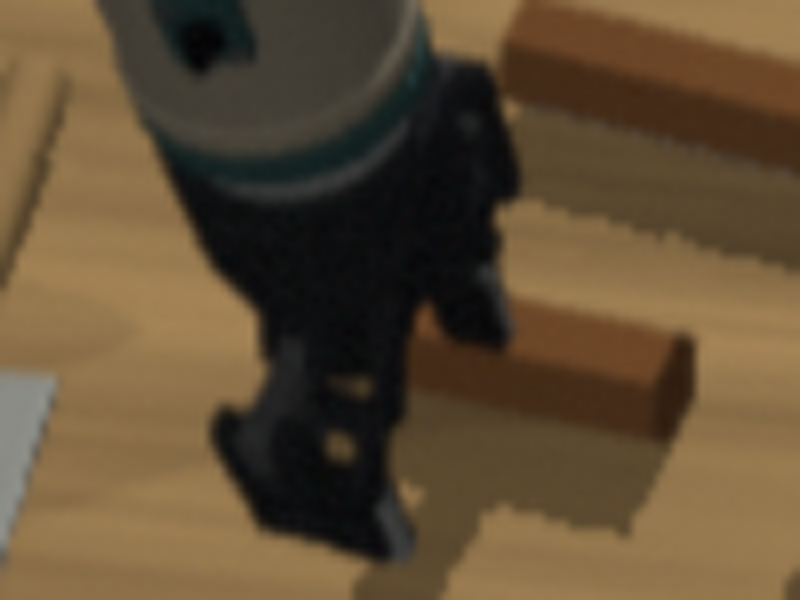

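```bash
python3 -m creep '-0.5 0 0 0 0 0 0.2;-1 0 0 0 0 0 0.2;-1 0 0.1 0 0 0 0.2;-1 0 0.22 0 0 0 0.2;-0.8 0 0.22 0 0 0 0.2;-0.6 0 0.22 0 0 0 0.2;-0.6 0 0.22 0 0 0 0.2;-0.6 0 0.22 0 0 0 0.2'
python3 - <<'E'
from h import *
d=grab('scene');crop(d,'b3.png',140,200,240,275,8)
E
```

```text
clock: 12.57
eef_pos: [534.8, -283.8, 21.3]
tool_rot: [3.141, -0.002, -0.139]
force: [0.4, -0.2, 0.3]
width: 68.2
```

View pics/b3.png

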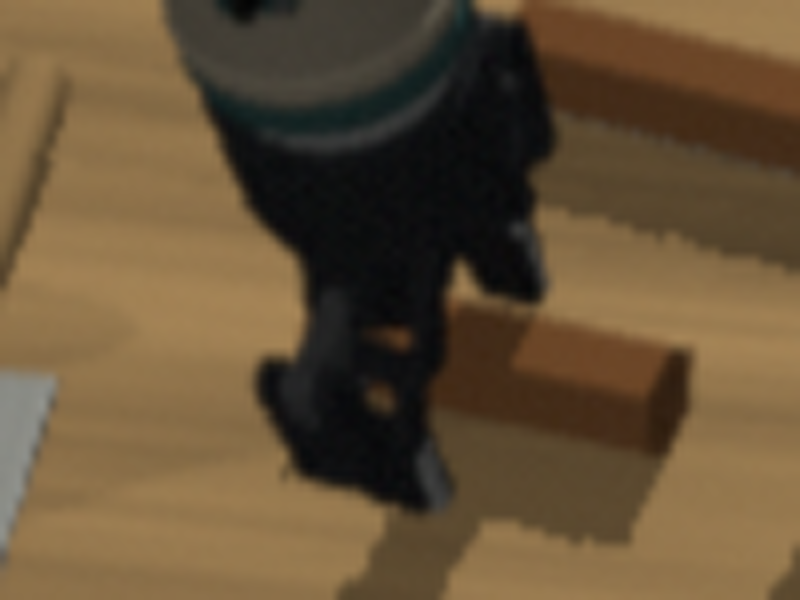

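```bash
python3 -m creep '0.06 0 -0.03 0 0 0 0.2;0.13 0 -0.08 0 0 0 0.2;0.2 0 -0.12 0 0 0 0.2;0.3 0 -0.16 0 0 0 0.2;0.4 0 -0.16 0 0 0 0.2;0.52 0 -0.17 0 0 0 0.2;0.64 0 -0.17 0 0 0 0.2;0.76 0 -0.17 0 0 0 0.2;0.76 0 -0.17 0 0 0 0.2'
python3 - <<'E'
from h import *
d=grab('scene');crop(d,'b4.png',140,200,240,275,8)
E
```

```text
clock: 13.37
eef_pos: [567.1, -288.5, 30.3]
tool_rot: [3.141, -0.006, -0.139]
force: [1.6, 1.5, 9.6]
width: 68.4
```

View pics/b4.png

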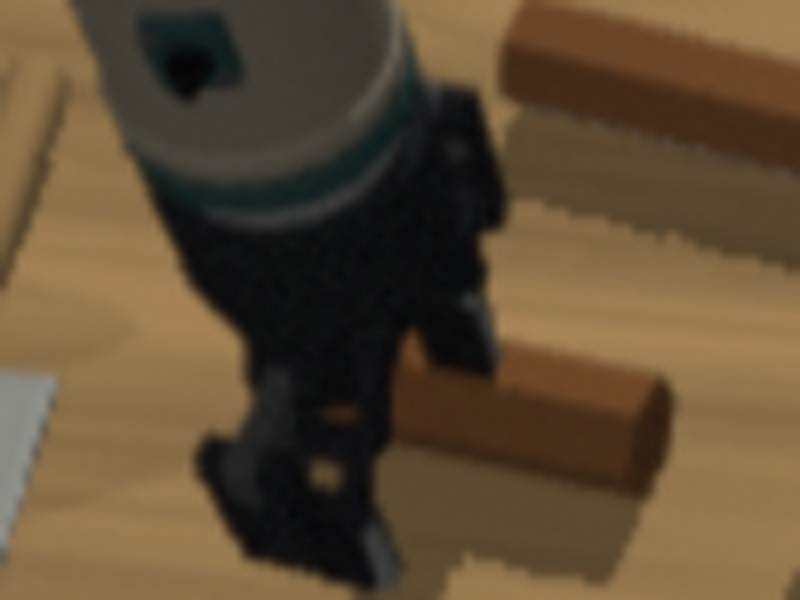

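```bash
python3 -m creep '0.1 0 0 0 0 0 0.2;0.2 0 0 0 0 0 0.2;0.3 0 0 0 0 0 0.2;0.36 0 0.02 0 0 0 0.2;0.2 0 0 0 0 0 0.2;0 0 -0.2 0 0 0 0.2;0 0 -0.3 0 0 0 0.2;0 0 -0.3 0 0 0 0.2;0 0 -0.3 0 0 0 0.2'
python3 - <<'E'
from h import *
d=grab('scene');crop(d,'b5.png',140,200,240,275,8)
E
```

```text
clock: 14.17
eef_pos: [563.3, -288.4, 40.8]
tool_rot: [3.141, -0.001, -0.141]
force: [-0.4, 0.3, -0.7]
width: 68.7
```

View pics/b5.png

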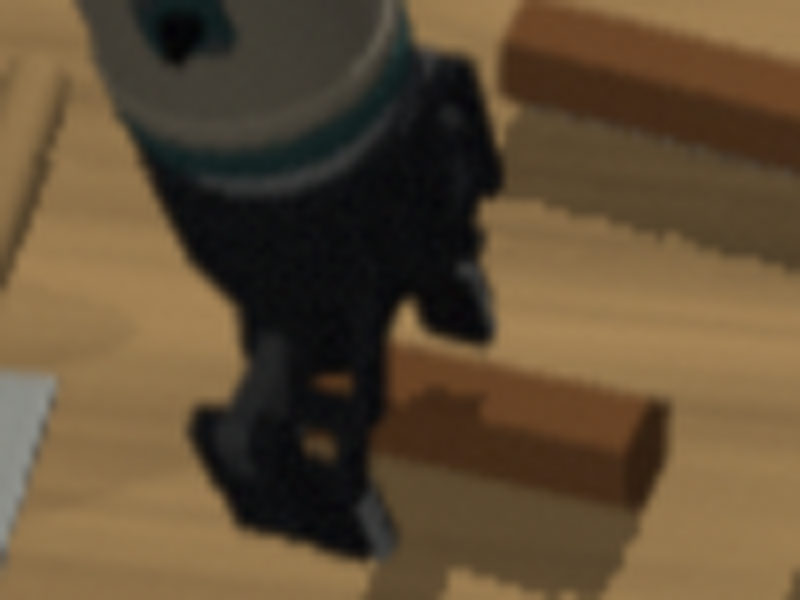

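Run:
```python
from h import *
d=grab('scene')
for v in((690,345),(665,400)): print(onz(d,140+v[0]/8,200+v[1]/8,34))
d,o=bars('scene')
for c,sz,a,col in o: print(np.round(c,1),np.round(sz,1),round(a,1),np.round(col))
d=grab('top');crop(d,'b5t.png',370,180,450,280,6)
```

```text
[ 513.05751319 -219.1425797    34.        ]
[ 533.05223125 -222.20291377   34.        ]
[ 707.9 -276.2] [ 42.5 115.4] 103.0 [84. 64. 47.]
[ 535.4 -268.9] [91.6 39.3] 82.7 [83. 55. 31.]
[ 405.2 -250.6] [124.8  42.1] 78.9 [88. 58. 33.]
[ 793.  -237.5] [126.8  42.3] 74.5 [55. 27. 65.]
[ 222.9 -258.9] [137.6  39.8] 31.3 [28. 77. 34.]
```

View pics/b5t.png

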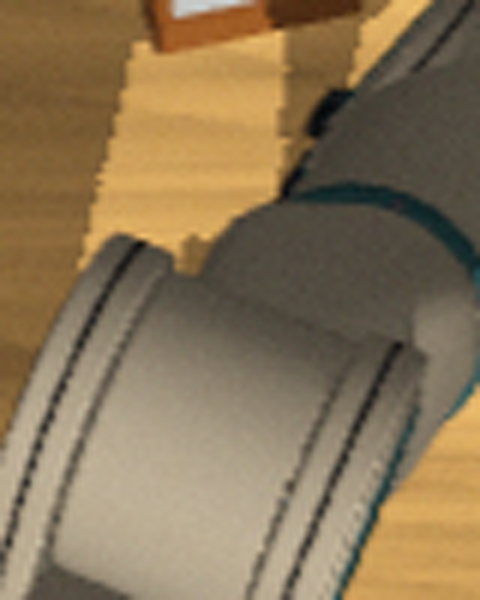

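```bash
python3 -m creep '-0.4 0 0 0 0 0 0.2;-0.45 0 0.3 0 0 0 0.2;-0.45 0 0.48 0 0 0 0.2;-0.35 0 0.48 0 0 0 0.2;-0.25 0 0.48 0 0 0 0.2;-0.13 0 0.48 0 0 0 0.2;-0.13 0 0.48 0 0 0 0.2;-0.13 0 0.48 0 0 0 0.2'
```

```text
clock: 15.08
eef_pos: [559.1, -287.4, 21.2]
tool_rot: [3.141, -0.001, -0.14]
force: [-0.1, -0.1, -0.1]
width: 68.1
```

```bash
python3 -m creep '0.06 0 -0.03 0 0 0 0.2;0.13 0 -0.08 0 0 0 0.2;0.2 0 -0.12 0 0 0 0.2;0.3 0 -0.16 0 0 0 0.2;0.4 0 -0.16 0 0 0 0.2;0.52 0 -0.17 0 0 0 0.2;0.64 0 -0.17 0 0 0 0.2;0.76 0 -0.17 0 0 0 0.2;0.88 0 -0.17 0 0 0 0.2;0.92 0 -0.17 0 0 0 0.2'
python3 - <<'E'
from h import *
d=grab('scene');crop(d,'b6.png',140,200,240,275,8)
E
```

```text
clock: 15.92
eef_pos: [595.1, -292.5, 28.0]
tool_rot: [3.142, -0.0, -0.14]
force: [-1.9, 1.7, 4.8]
width: 68.3
```

View pics/b6.png

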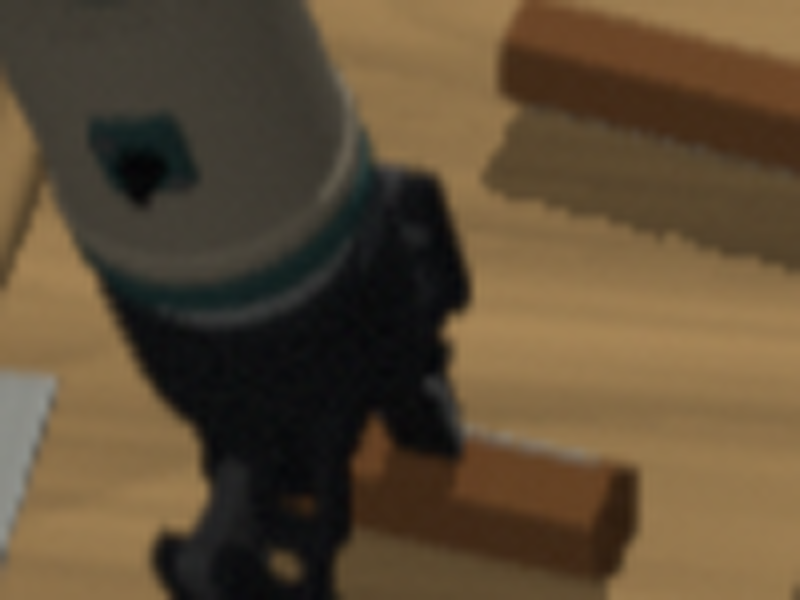

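```bash
python3 -m creep '-0.3 0 -0.1 0 0 0 0.2;-0.7 0 -0.1 0 0 0 0.2;-0.7 0 0.16 0 0 0 0.2;-0.6 0 0.16 0 0 0 0.2;-0.5 0 0.16 0 0 0 0.2;-0.35 0 0.16 0 0 0 0.2;-0.35 0 0.16 0 0 0 0.2'
python3 - <<'E'
from h import *
d=grab('scene');crop(d,'b7.png',140,220,240,295,8)
E
```

```text
clock: 16.55
eef_pos: [583.3, -290.6, 21.3]
tool_rot: [3.141, -0.003, -0.139]
force: [0.8, 1.0, 0.4]
width: 68.3
```

View pics/b7.png

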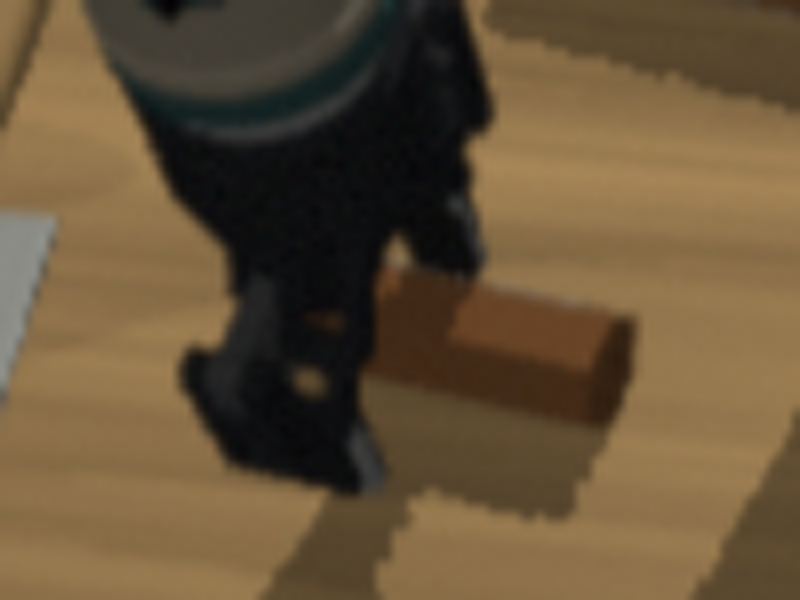

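In contact, strip on the rear-upper face; one more roll.

```bash
python3 -m creep '0.06 0 -0.03 0 0 0 0.2;0.13 0 -0.08 0 0 0 0.2;0.2 0 -0.12 0 0 0 0.2;0.3 0 -0.16 0 0 0 0.2;0.4 0 -0.16 0 0 0 0.2;0.52 0 -0.17 0 0 0 0.2;0.64 0 -0.17 0 0 0 0.2;0.76 0 -0.17 0 0 0 0.2;0.88 0 -0.17 0 0 0 0.2;1 0 -0.17 0 0 0 0.2'
python3 -m creep '0 0 -0.2 0 0 0 0.2;-0.4 0 -0.8 0 0 0 0.2;-0.4 0 -0.8 0 0 0 0.2'
python3 - <<'E'
from h import *
d=grab('scene');crop(d,'b8.png',140,220,240,295,8)
d,o=bars('scene')
for c,sz,a,col in o: print(np.round(c,1),np.round(sz,1),round(a,1),np.round(col))
E
```

```text
clock: 17.43
eef_pos: [620.9, -296.2, 28.3]
tool_rot: [3.141, -0.001, -0.14]
force: [0.0, 1.1, 0.6]
width: 68.5
clock: 17.68
eef_pos: [603.3, -295.3, 63.2]
tool_rot: [3.14, -0.001, -0.142]
force: [-0.8, -0.7, 0.3]
width: 68.6
[ 791.8 -237.6] [124.2  41.3] 73.2 [57. 28. 68.]
[ 706.4 -277.2] [ 41.6 118.2] 101.0 [90. 69. 50.]
[ 221.9 -257.5] [142.2  40.2] 32.0 [33. 79. 36.]
[ 300.1 -400.7] [48.8 42.3] 1.5 [32. 70. 33.]
[ 581.6 -280.4] [99.  39.7] 82.2 [94. 74. 56.]
[ 403.9 -250.8] [126.2  46.8] 77.4 [90. 60. 35.]
```

View pics/b8.png

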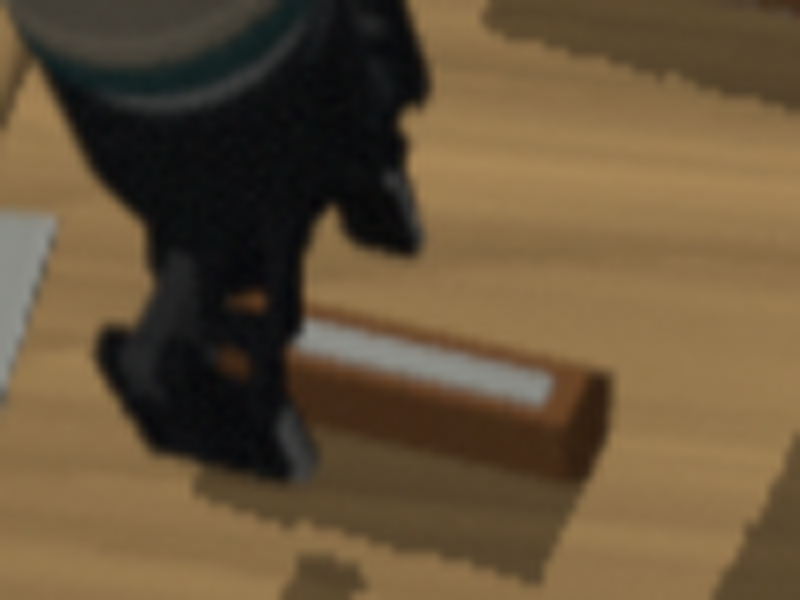

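```bash
python3 -m creep '-1 0 -0.2 0 0 2.5 0.2;-2 0 -0.2 0 0 2.5 0.2;-3 -0.2 -0.2 0 0 2.5 0.2;-4 -0.42 -0.2 0 0 2.5 0.2;-4.6 -0.42 -0.2 0 0 2.5 0.2;-4.7 -0.42 -0.2 0 0 2.5 0.2;-4.7 -0.42 0.4 0 0 2.5 0.2;-4.7 -0.42 0.4 0 0 2.5 0.2;-4.7 -0.42 0.4 0 0 2.5 0.2'
python3 - <<'E'
from h import *
d=grab('scene');crop(d,'c1.png',150,180,260,260,7)
E
```

```text
clock: 18.58
eef_pos: [420.6, -250.7, 43.2]
tool_rot: [-3.141, 0.002, -0.184]
force: [0.7, 0.7, 0.5]
width: 68.4
```

View pics/c1.png

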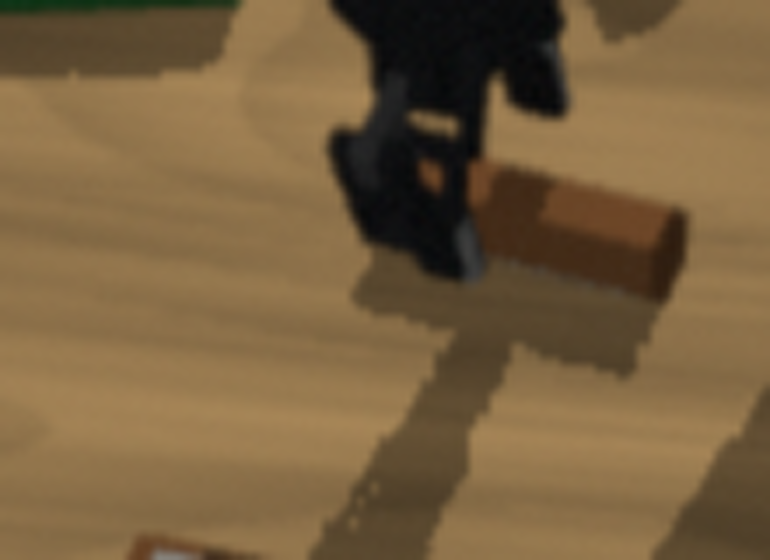

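Run:
```python
from h import *
a=cv2.imread('pics/scene0.png')
x=a[195:225,200:250]; y=a[230:260,175:230][:, :50]; z=a[280:310,158:208]
cv2.imwrite('pics/c2.png',cv2.resize(np.hstack([x,y,z]),None,fx=5,fy=8,interpolation=cv2.INTER_NEAREST)*1)
d=grab('scene');im=d['img'];print(im[215:226,230].tolist());print(im[215:226,236].tolist())
```

```text
[[67, 43, 23], [68, 45, 25], [67, 43, 23], [66, 44, 23], [73, 57, 41], [82, 67, 47], [90, 72, 47], [92, 74, 48], [88, 70, 46], [87, 70, 45], [89, 71, 46]]
[[69, 45, 25], [67, 43, 24], [67, 44, 25], [67, 43, 25], [68, 44, 25], [70, 51, 33], [81, 65, 45], [90, 74, 49], [91, 72, 46], [87, 69, 45], [86, 69, 45]]
```

View pics/c2.png

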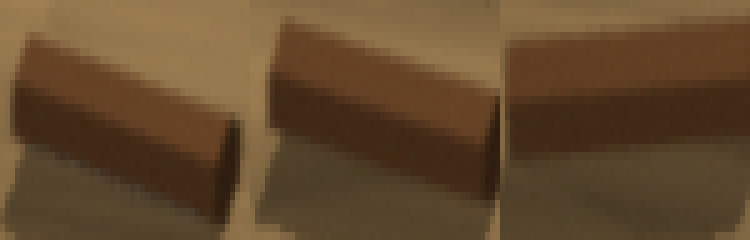

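```bash
python3 -m creep '-0.6 0 0 0 0 0 0.35;-0.62 0 0 0 0 0 0.35;-0.62 0 0.2 0 0 0 0.35;-0.62 0 0.48 0 0 0 0.35;-0.7 0 0.48 0 0 0 0.35;-0.78 0 0.48 0 0 0 0.35;-0.85 0 0.48 0 0 0 0.35;-0.85 0 0.48 0 0 0 0.35'
python3 - <<'E'
from h import *
d=grab('scene');crop(d,'c3.png',150,180,260,260,7)
E
```

```text
clock: 19.35
eef_pos: [388.4, -245.2, 24.8]
tool_rot: [3.141, -0.001, -0.184]
force: [0.9, 0.2, 0.7]
width: 55.6
```

View pics/c3.png

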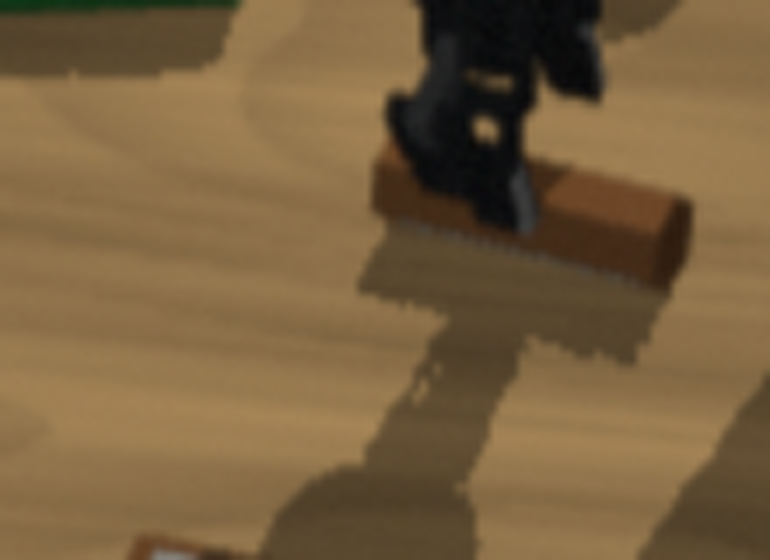

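```bash
python3 -m creep '-0.06 0 -0.03 0 0 0 0.35;-0.13 0 -0.08 0 0 0 0.35;-0.2 0 -0.12 0 0 0 0.35;-0.3 0 -0.16 0 0 0 0.35;-0.4 0 -0.16 0 0 0 0.35;-0.52 0 -0.17 0 0 0 0.35;-0.64 0 -0.17 0 0 0 0.35;-0.76 0 -0.17 0 0 0 0.35;-0.84 0 -0.17 0 0 0 0.35'
python3 - <<'E'
from h import *
d=grab('scene');crop(d,'c4.png',150,180,260,260,7)
E
```

```text
clock: 20.15
eef_pos: [354.9, -238.6, 32.4]
tool_rot: [-3.142, -0.002, -0.184]
force: [4.6, 0.9, 10.3]
width: 55.7
```

View pics/c4.png

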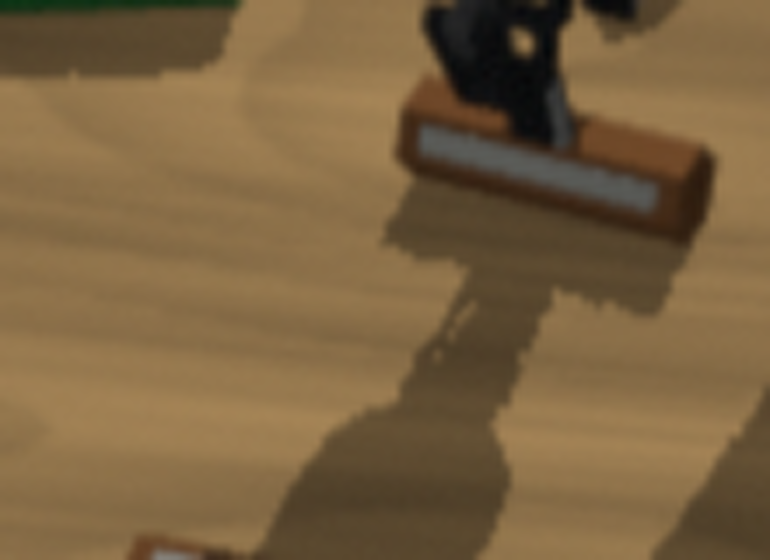

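```bash
python3 -m creep '-0.1 0 0 0 0 0 0.35;-0.2 0 0 0 0 0 0.35;-0.2 0 0 0 0 0 0.35;0.2 0 -0.1 0 0 0 0.35;0.3 0 -0.1 0 0 0 0.35;0.3 0 -0.1 0 0 0 0.35;0.3 0 -0.1 0 0 0 0.35'
python3 - <<'E'
from h import *
d=grab('scene');crop(d,'c5.png',150,180,260,260,7)
for p in((712,148),(692,202),): print(onz(d,150+p[0]/7,180+p[1]/7,34))
E
```

```text
clock: 20.78
eef_pos: [365.3, -240.3, 35.5]
tool_rot: [-3.141, 0.001, -0.183]
force: [0.4, -0.2, 0.6]
width: 55.5
[ 381.13739542 -183.21251386   34.        ]
[ 405.95538385 -185.58658526   34.        ]
```

View pics/c5.png

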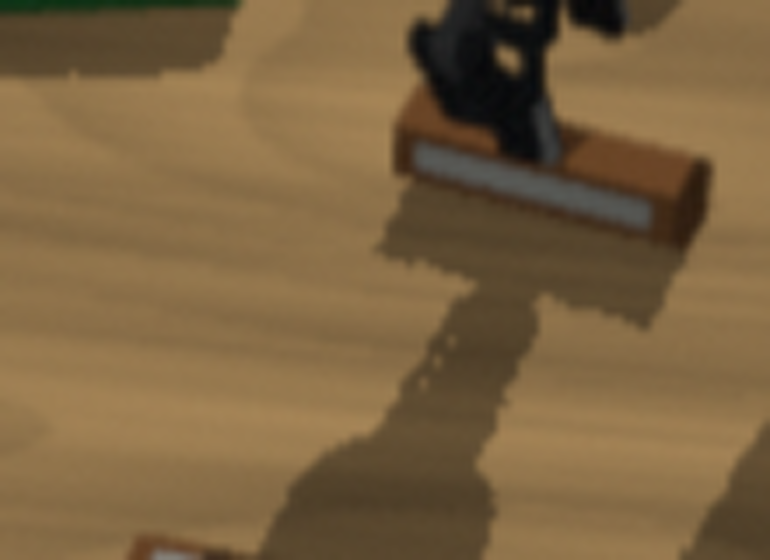

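```bash
python3 -m creep '0.1 0 0.1 0 0 0 0.35;0.12 0 0.28 0 0 0 0.35;0.04 0 0.28 0 0 0 0.35;-0.04 0 0.28 0 0 0 0.35;-0.1 0 0.28 0 0 0 0.35;-0.1 0 0.28 0 0 0 0.35'
python3 -m creep '-0.06 0 -0.03 0 0 0 0.35;-0.13 0 -0.08 0 0 0 0.35;-0.2 0 -0.12 0 0 0 0.35;-0.3 0 -0.16 0 0 0 0.35;-0.4 0 -0.16 0 0 0 0.35;-0.52 0 -0.17 0 0 0 0.35;-0.64 0 -0.17 0 0 0 0.35'
python3 - <<'E'
from h import *
d=grab('scene');crop(d,'c6.png',150,160,260,240,7)
E
```

```text
clock: 21.33
eef_pos: [360.9, -239.9, 24.5]
tool_rot: [-3.141, 0.001, -0.185]
force: [-0.4, 0.0, 0.4]
width: 55.2
clock: 21.92
eef_pos: [337.3, -235.4, 32.1]
tool_rot: [3.142, -0.002, -0.184]
force: [-0.2, 0.6, 10.5]
width: 55.7
```

View pics/c6.png

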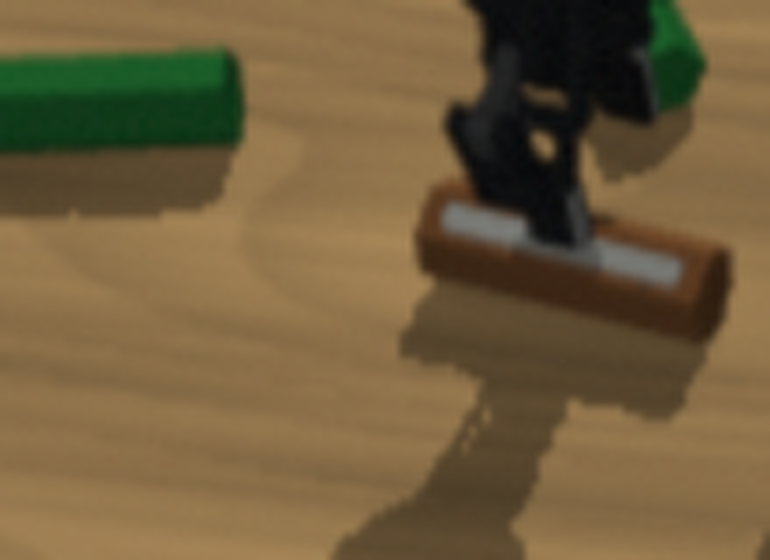

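```bash
python3 -m creep '-0.08 0 0 0 0 0 0.35;-0.16 0 0 0 0 0 0.35;-0.22 0 0 0 0 0 0.35;-0.22 0 0 0 0 0 0.35;0 0 -0.3 0 0 0 0.35;0.3 0 -0.8 0 0 0 0.2;0.5 0 -0.8 0 0 0 0.2;0.5 0 -0.8 0 0 0 0.2'
python3 - <<'E'
from h import *
d=grab('scene');crop(d,'c7.png',150,160,260,240,7)
d,o=bars('scene')
for c,sz,a,col in o: print(np.round(c,1),np.round(sz,1),round(a,1),np.round(col))
E
```

```text
clock: 22.63
eef_pos: [359.0, -239.7, 63.6]
tool_rot: [3.139, -0.003, -0.181]
force: [0.5, -0.0, 0.1]
width: 68.6
[ 706.2 -276.6] [ 44.6 115.7] 102.6 [79. 61. 44.]
[ 792.5 -237.1] [124.   39.9] 74.5 [52. 25. 63.]
[ 579.2 -291.4] [125.   40.8] 82.7 [76. 57. 40.]
[ 304.  -445.2] [ 52.5 121.3] 96.6 [31. 73. 34.]
[ 354.  -241.6] [121.7  41.1] 80.8 [78. 58. 41.]
[ 245.1 -232.2] [79.7 31.7] 9.6 [30. 73. 33.]
```

View pics/c7.png

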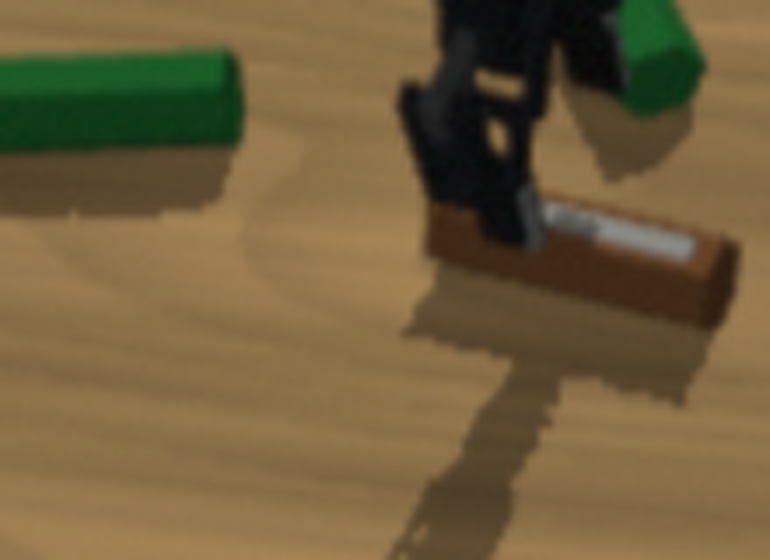

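```bash
python3 -m creep '-0.1 0 0.4 0 0 0 0.2;-0.13 0 1.2 0 0 0 0.2;-0.13 0 1.54 0 0 0 0.2;-0.13 0 1.54 0 0 0 0.2;-0.13 0 1.54 0 0 0 0.2'
python3 - <<'E'
from h import *
for n in('top','scene'):
    d,o=bars(n)
    for c,sz,a,col in o: print(n,np.round(c,1),np.round(sz,1),round(a,1),np.round(col))
d=grab('scene');crop(d,'d1.png',150,160,260,240,7)
E
```

```text
clock: 23.2
eef_pos: [354.6, -242.4, 6.5]
tool_rot: [-3.14, 0.01, -0.188]
force: [-0.3, -0.2, 0.6]
width: 68.3
top [ 705.4 -273.3] [ 40.6 117.9] 100.4 [110.  78.  52.]
top [ 578.5 -288.3] [114.5  39.4] 82.7 [111.  78.  52.]
top [ 305.2 -439.9] [ 38.6 118.1] 99.6 [ 11. 113.  36.]
top [ 791.5 -235.9] [110.4  38.4] 74.0 [63. 24. 86.]
top [ 188.4 -276.4] [38.  40.9] 132.7 [ 31. 121.  43.]
scene [ 307.4 -444.1] [ 52.3 124.1] 96.6 [29. 72. 32.]
scene [ 792.6 -237.6] [122.3  38.7] 75.5 [45. 20. 56.]
scene [ 579.8 -291.9] [121.9  39. ] 82.7 [75. 57. 41.]
scene [ 708.1 -276.2] [ 41.4 116.4] 101.5 [76. 58. 42.]
scene [ 358.4 -217. ] [74.5 44.2] 78.9 [83. 63. 46.]
```

View pics/d1.png

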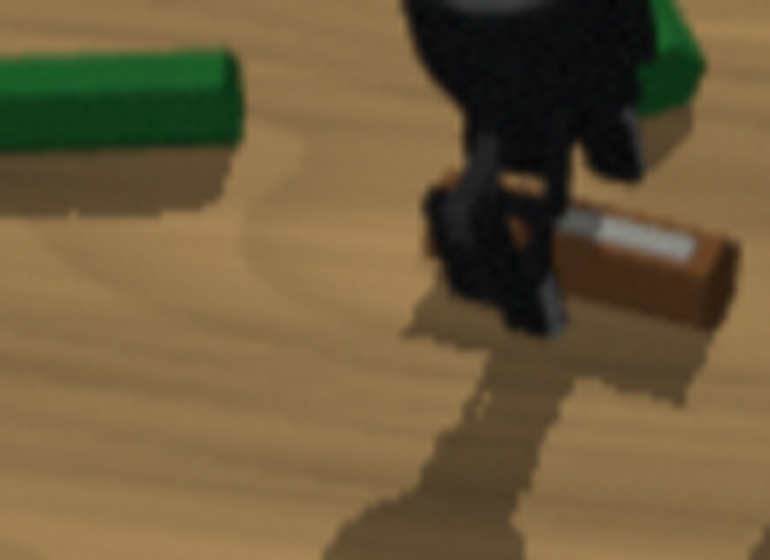

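```bash
python3 -m creep '0 0 0 0 0 0 0.2;0 0 0 0 0 0 0.35;0 0 0 0 0 0 0.5;0 0 0 0 0 0 1;0 0 0 0 0 0 1;0 0 0 0 0 0 1'; python3 -m creep '0 0 0 0 0 0 1;0 0 -0.3 0 0 0 1;0 0 -0.9 0 0 0 1;0 0 -1.5 0 0 0 1;0 0 -1.5 0 0 0 1'
python3 - <<'E'
from h import *
d=grab('scene');crop(d,'d2.png',150,160,260,240,7)
E
```

```text
clock: 23.95
eef_pos: [355.4, -240.7, 7.4]
tool_rot: [-3.138, 0.008, -0.184]
force: [-1.0, 0.4, 10.2]
width: 36.6
clock: 24.37
eef_pos: [356.8, -242.2, 69.3]
tool_rot: [-3.14, 0.006, -0.184]
force: [0.5, 1.0, -1.1]
width: 36.3
```

View pics/d2.png

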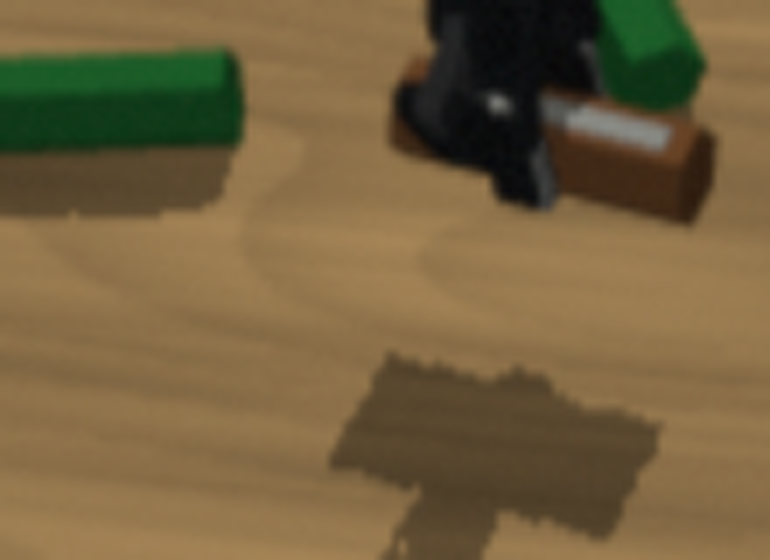

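```bash
python3 -m creep '0.5 -0.1 0 0 0 -4 1;1.2 -0.2 0 0 0 -8 1;1.8 -0.3 0 0 0 -12 1;2.3 -0.43 0 0 0 -14.5 1;2.3 -0.43 0 0 0 -14.5 1;2.3 -0.43 0.8 0 0 -14.5 1;2.3 -0.43 1.3 0 0 -14.5 1;2.3 -0.43 1.45 0 0 -14.5 1;2.3 -0.43 1.5 0 0 -14.5 1;2.3 -0.43 1.5 0 0 -14.5 1'
```

```text
clock: 25.25
eef_pos: [447.2, -239.1, 7.3]
tool_rot: [-3.13, 0.008, 0.068]
force: [-4.2, 6.5, 24.5]
width: 36.2
```

```bash
python3 -m creep '0 0 -0.05 0 0 0 0.8;0 0 -0.05 0 0 0 0.3;0 0 -0.05 0 0 0 0.3;0 0 0 0 0 0 0.3;0 0 0 0 0 0 0.3;0 0 0 0 0 0 0.3'
python3 - <<'E'
from h import *
d=grab('scene');crop(d,'d3.png',170,180,280,260,7)
E
```

```text
clock: 25.75
eef_pos: [448.5, -240.5, 5.4]
tool_rot: [-3.135, 0.009, 0.069]
force: [0.1, 1.1, 0.2]
width: 59.8
```

View pics/d3.png

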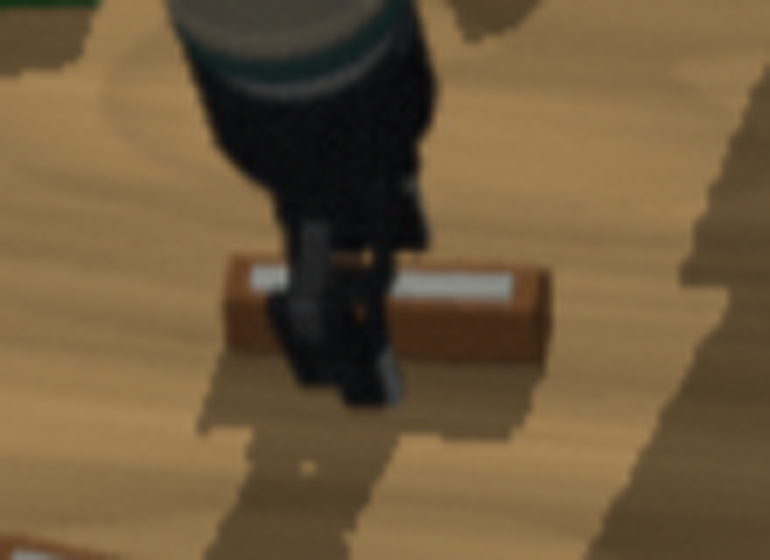

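```bash
python3 -m creep '0 0 0.1 0 0 0 0.3;0 0 0.17 0 0 0 0.3;0 0 0.17 0 0 0 0.3;0 0 0.17 0 0 0 0.3'; python3 -m creep '0 0 0 0 0 0 0.42;0 0 0 0 0 0 0.5;0 0 0 0 0 0 0.6;0 0 0 0 0 0 1;0 0 0 0 0 0 1;0 0 0 0 0 0 1'
```

```text
clock: 26.13
eef_pos: [448.6, -240.4, -1.2]
tool_rot: [-3.135, 0.008, 0.069]
force: [-0.7, -0.2, -0.2]
width: 59.9
clock: 26.63
eef_pos: [448.8, -240.6, -0.4]
tool_rot: [-3.135, 0.008, 0.069]
force: [-1.1, 0.6, 5.8]
width: 36.7
```

```bash
python3 -m creep '0 0 -0.3 0 0 0 1;0 0 -1 0 0 0 1;0 0 -2 0 0 0 1;0 0 -3 0 0 0 1;0 0 -3 0 0 0 1;0 0 -3 0 0 0 1;0 0 -3 0 0 0 1'
python3 - <<'E'
from h import *
d=grab('scene');crop(d,'d4.png',170,160,280,240,7)
E
```

```text
clock: 27.22
eef_pos: [449.6, -240.4, 118.7]
tool_rot: [-3.134, 0.008, 0.07]
force: [0.4, 0.6, -1.4]
width: 36.5
```

View pics/d4.png

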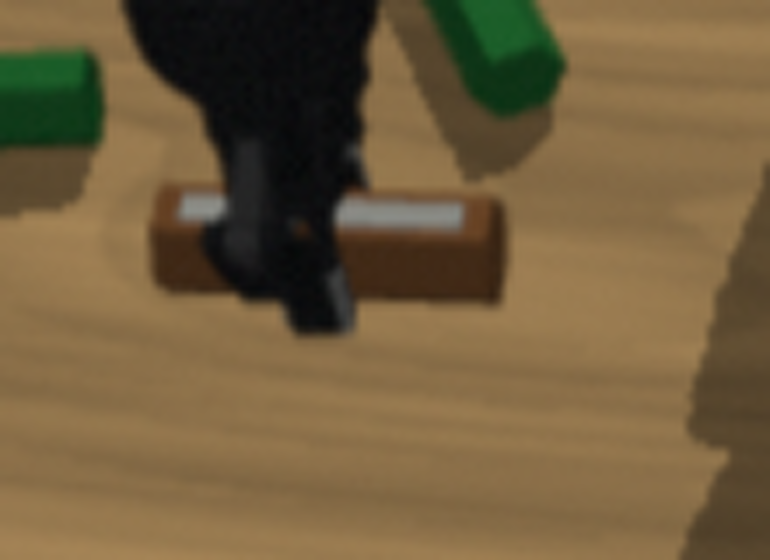

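Run:
```python
from h import *
d=grab('scene');s=ctrl.read_state();print(s['eef_pos'])
for p in((165,185),(497,197),(152,225),(503,238)): print(onz(d,170+p[0]/7-.4,160+p[1]/7-.4,153 if p[1]<200 else 153))
```

```text
[ 448.91020828 -240.30588528  117.77839519]
[ 442.87785955 -292.75260224  153.        ]
[ 435.40727677 -183.91583998  153.        ]
[ 459.7091593  -292.66911219  153.        ]
[ 451.96007352 -178.48027314  153.        ]
```

```bash
cat > bay.py <<'E'
from h import *
from scipy.optimize import least_squares
dt=grab('top');ds=grab('scene')
L=[(306,185),(308,205.4),(310,226.4),(312,247.4)];R=[(332.6,182.4),(334.6,202.6),(336.6,224),(338.4,244.6)]
tx=[99.7,33.5,-33.5,-99.7]
ob=[]
for i in range(4): ob+=[(dt,L[i],(tx[i],42,25)),(dt,R[i],(tx[i],-42,25))]
cs=lambda p:(p[0]/5+260,p[1]/5+220)
for i,(a,b) in enumerate(zip([(214,152),(205,272),(195,400)],[(389,157),(386,278),(381,407)])):
    ob+=[(ds,cs(a),(tx[3-i],-42,23)),(ds,cs(b),(tx[3-i],42,23))]
def W(p,q): c,s=np.cos(p[2]),np.sin(p[2]); return [p[0]+c*q[0]-s*q[1],p[1]+s*q[0]+c*q[1],q[2]]
for which in('both','top','scene'):
    o=[x for x in ob if which=='both' or (x[0] is dt)==(which=='top')]
    f=lambda p:np.concatenate([proj(d,W(p,q))-np.array(u)+.4 for d,u,q in o])
    r=least_squares(f,[600,20,0.]);print(which,r.x,np.round(f(r.x).reshape(-1,2).mean(0),2))
    for s in(-67,0,67): print(s,np.round(W(r.x,(s,0,0)),1))
E
python3 bay.py
```

```text
both [5.99437376e+02 1.32484593e+01 7.74401199e-02] [ 0.23 -0.45]
-67 [532.6   8.1   0. ]
0 [599.4  13.2   0. ]
67 [666.2  18.4   0. ]
top [5.98036619e+02 1.39161471e+01 7.48703892e-02] [-0. -0.]
-67 [531.2   8.9   0. ]
0 [598.   13.9   0. ]
67 [664.8  18.9   0. ]
scene [6.00726792e+02 1.27752110e+01 7.65790390e-02] [0. 0.]
-67 [533.9   7.6   0. ]
0 [600.7  12.8   0. ]
67 [667.5  17.9   0. ]
```

```bash
python3 -m creep '0.7 -0.7 0 0 0 0 1;1.4 -1.4 0 0 0 0 1;2.1 -2.1 0 0 0 0 1;2.8 -2.8 0 0 0 0 1;3.5 -3.5 0 0 0 0 1;4.2 -4.2 0 0 0 0 1;4.9 -4.9 0 -0.4 0.4 -0.4 1;5.5 -5.6 0 -0.4 0.4 -0.4 1;5.9 -6 0 -0.4 0.4 -0.4 1;5.9 -6 0 -0.4 0.4 -0.4 1'
python3 -m creep '0 0 0.3 0 0 0 1;0 0 0.7 0 0 0 1;0 0 0.9 0 0 0 1;0 0 0.9 0 0 0 1;0 0 0.9 0 0 0 1'
python3 - <<'E'
from h import *
d=grab('scene');crop(d,'e1.png',260,210,390,350,5)
d=grab('top');crop(d,'e1t.png',280,160,370,265,5)
E
```

```text
clock: 28.25
eef_pos: [671.2, 22.0, 116.3]
tool_rot: [-3.138, 0.001, 0.085]
force: [-0.7, 1.2, -1.3]
width: 37.1
clock: 28.67
eef_pos: [667.5, 13.0, 81.7]
tool_rot: [3.141, 0.003, 0.074]
force: [-0.3, -0.5, -0.7]
width: 36.7
```

View pics/e1.png

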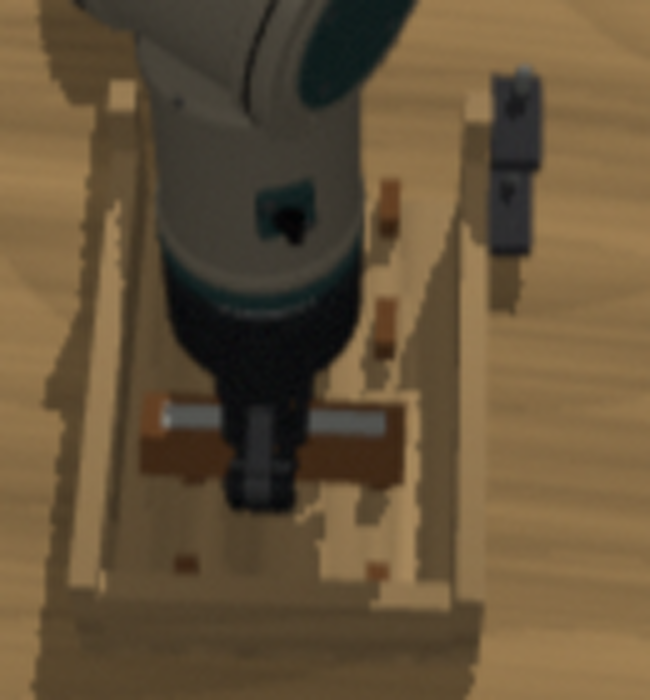

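View pics/e1t.png

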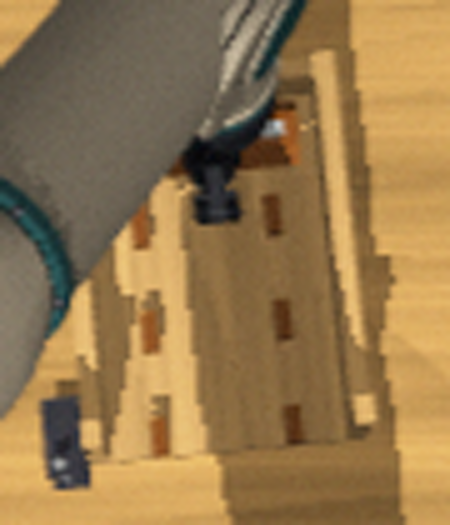

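```bash
python3 -m creep '0 -0.1 0.5 0 0 0 1;0 -0.1 0.9 0 0 0 1;0 -0.1 1.2 0 0 0 1;0 -0.1 1.3 0 0 0 1;0 -0.1 1.3 0 0 0 1;0 -0.1 1.3 0 0 0 1'
python3 - <<'E'
from h import *
d=grab('scene');crop(d,'e2.png',260,210,390,350,5)
E
```

```text
clock: 29.27
eef_pos: [668.4, 17.9, 30.8]
tool_rot: [3.14, 0.001, 0.076]
force: [0.5, 0.5, -1.6]
width: 36.7
```

View pics/e2.png

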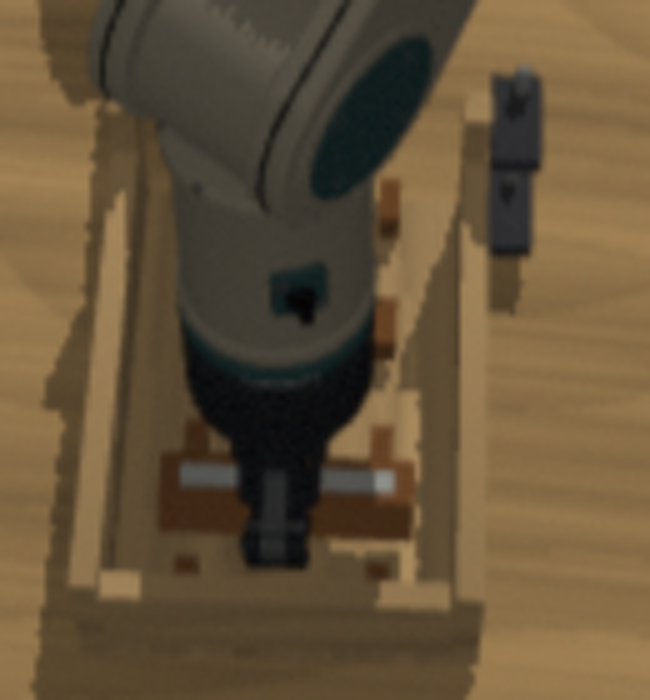

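```bash
python3 -m creep '0 0 0.1 0 0 0 1;0 0 0.2 0 0 0 1;0 0 0.3 0 0 0 1;0 0 0.4 0 0 0 1;0 0 0.45 0 0 0 1;0 0 0.45 0 0 0 1'
python3 - <<'E'
from h import *
d=grab('scene');crop(d,'e3.png',260,210,390,350,5)
E
```

```text
clock: 29.82
eef_pos: [668.7, 18.5, 14.5]
tool_rot: [-3.141, -0.0, 0.076]
force: [-5.0, 1.0, 10.6]
width: 36.3
```

View pics/e3.png

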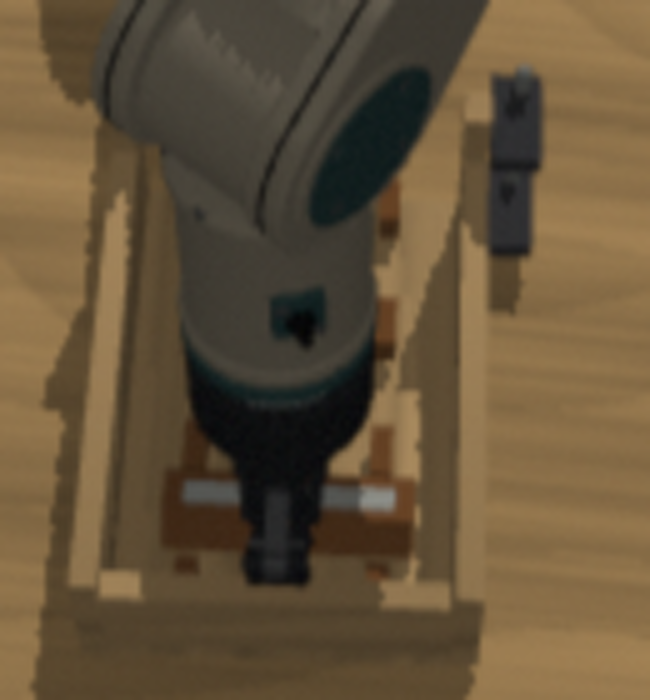

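```bash
python3 -m creep '0 0 -0.03 0 0 0 0.6;0 0 -0.03 0 0 0 0.42;0 0 -0.03 0 0 0 0.42;0 0 -0.03 0 0 0 0.42;0 0 -0.5 0 0 0 0.42;0 0 -1.2 0 0 0 0.42;0 0 -2 0 0 0 0.42;0 0 -2.3 0 0 0 0.42;0 0 -2.3 0 0 0 0.42'
python3 - <<'E'
from h import *
d=grab('scene');crop(d,'e4.png',260,240,380,345,6)
E
```

```text
clock: 30.62
eef_pos: [670.9, 17.8, 108.4]
tool_rot: [3.14, -0.006, 0.076]
force: [0.6, -0.1, 0.6]
width: 49.5
```

View pics/e4.png

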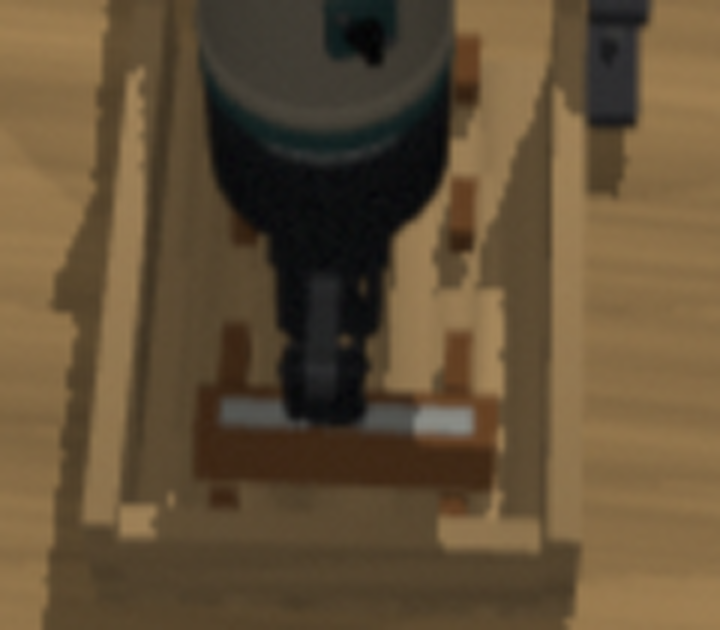

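```bash
python3 -m creep '-0.4 1 0 0 0 3 0.25;-0.8 2 0 0 0 6 0.25;-1.2 3 0 0 0 9 0.25;-1.6 4 0 0 0 11.7 0.25;-2 5 0 0 0 11.7 0.25;-2.4 6 0 0 0 11.7 0.25;-2.8 6.9 0 0 0 11.7 0.25;-2.8 7.5 0 0 0 11.7 0.25;-2.8 7.5 0 0 0 11.7 0.25;-2.8 7.5 0 0 0 11.7 0.25'
python3 - <<'E'
from h import *
for n in('top','scene'):
    d,o=bars(n)
    for c,sz,a,col in o: print(n,np.round(c,1),np.round(sz,1),round(a,1),np.round(col))
d=grab('scene');crop(d,'e5.png',260,240,380,345,6)
d=grab('top');crop(d,'e5t.png',280,160,370,265,6)
E
```

```text
clock: 31.5
eef_pos: [577.7, -291.4, 103.6]
tool_rot: [3.141, 0.003, -0.133]
force: [0.3, 1.6, -0.2]
width: 64.2
top [ 790.1 -234.2] [112.9  41.6] 74.3 [104.  40. 135.]
top [ 305.5 -440.1] [ 38.4 118.9] 98.5 [ 10. 112.  36.]
top [ 223.6 -254.6] [115.4  41. ] 32.2 [ 20. 118.  39.]
scene [ 580.3 -292.1] [124.   41.1] 82.9 [91. 70. 51.]
scene [ 706.7 -277.3] [ 41.3 118.5] 100.8 [88. 68. 50.]
scene [ 791.7 -237.1] [122.1  39.1] 73.9 [65. 31. 80.]
scene [ 222.6 -257.3] [136.4  37.3] 32.0 [27. 77. 34.]
scene [659.8  19.1] [ 40.9 115. ] 94.1 [98. 76. 57.]
```

View pics/e5.png

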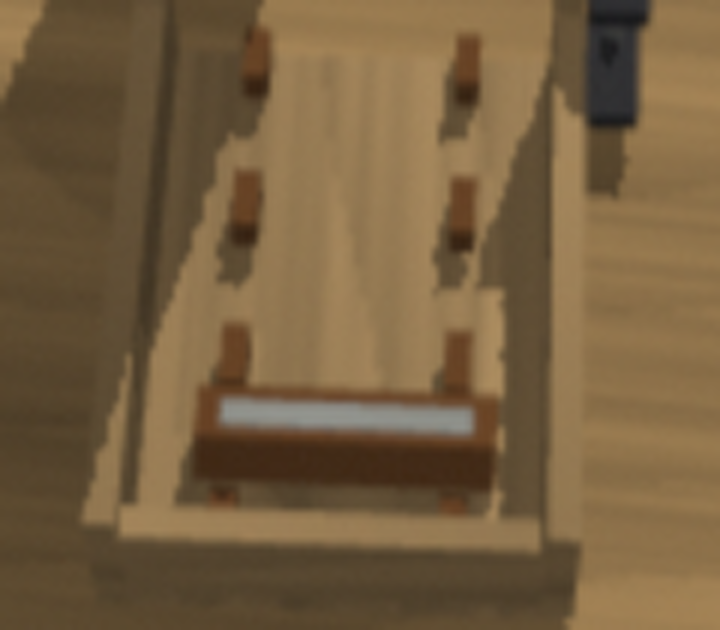

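View pics/e5t.png

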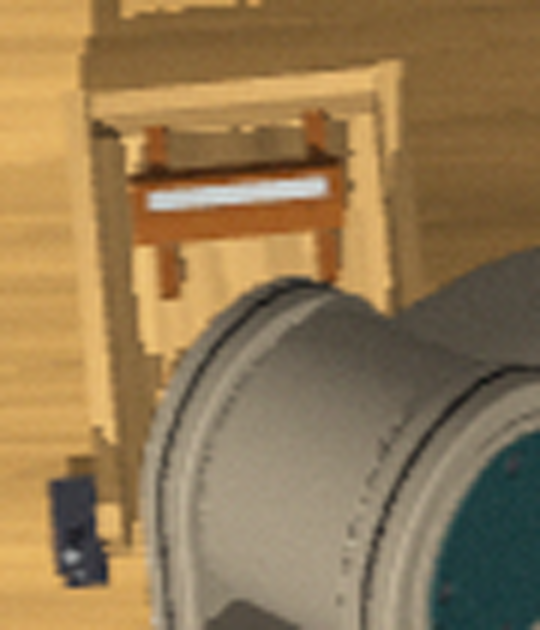

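```bash
python3 -m creep '0 0 0.7 0 0 0 0.25;0 0 1.5 0 0 0 0.25;0 0 2.1 0 0 0 0.25;0 0 2.5 0 0 0 0.25;0 0 2.62 0 0 0 0.25;0 0 2.62 0 0 0 0.25;0 0 2.62 0 0 0 0.25;0 0 2.62 0 0 0 0.25'
python3 - <<'E'
from h import *
d=grab('scene');crop(d,'f1.png',140,220,240,295,8)
E
```

```text
clock: 32.47
eef_pos: [580.4, -290.1, 1.9]
tool_rot: [3.139, -0.002, -0.128]
force: [-0.9, -0.5, 0.5]
width: 64.1
```

View pics/f1.png

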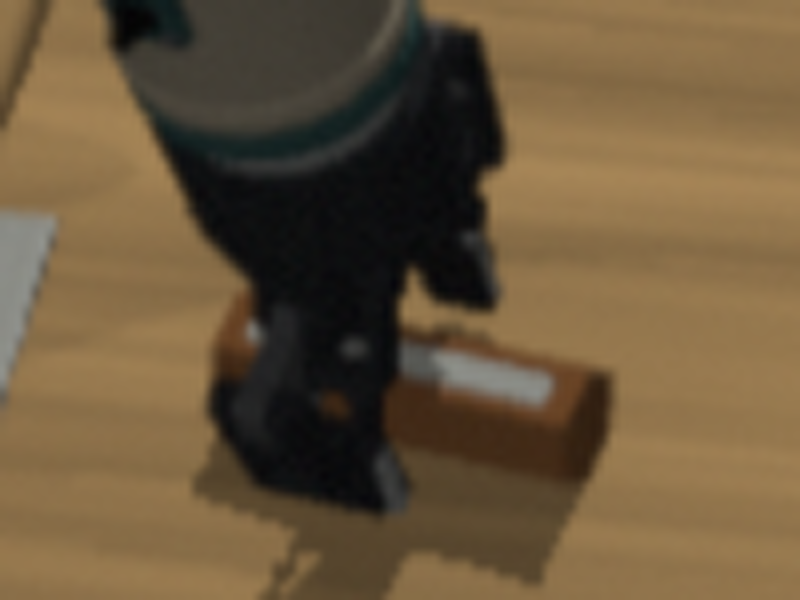

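```bash
python3 -m creep '0 0 0 0 0 0 0.4;0 0 0 0 0 0 0.5;0 0 0 0 0 0 0.6;0 0 0 0 0 0 1;0 0 0 0 0 0 1;0 0 0 0 0 0 1'; python3 -m creep '0 0 -0.3 0 0 0 1;0 0 -1 0 0 0 1;0 0 -2 0 0 0 1;0 0 -2.9 0 0 0 1;0 0 -2.9 0 0 0 1;0 0 -2.9 0 0 0 1;0 0 -2.9 0 0 0 1'
python3 - <<'E'
from h import *
d=grab('scene');crop(d,'f2.png',130,190,240,270,7)
E
```

```text
clock: 33.02
eef_pos: [580.0, -289.6, 1.6]
tool_rot: [3.141, -0.001, -0.128]
force: [-1.1, 0.2, 5.6]
width: 36.9
clock: 33.6
eef_pos: [579.2, -288.5, 116.3]
tool_rot: [-3.141, 0.001, -0.128]
force: [0.0, -0.1, -1.2]
width: 36.7
```

View pics/f2.png

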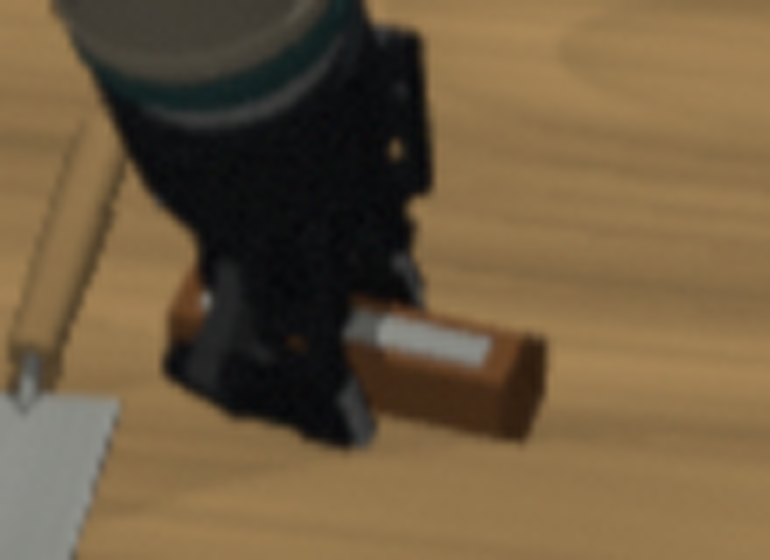

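```bash
python3 -m creep '-0.05 -0.8 0 0 0 -3 1;-0.1 -1.6 0 0 0 -6 1;-0.2 -2.4 0 0 0 -9 1;-0.25 -3.2 0 0 0 -11.7 1;-0.3 -4 0 0 0 -11.7 1;-0.35 -5 0 0 0 -11.7 1;-0.4 -6 0 0 0 -11.7 1;-0.45 -6.8 0 0 0 -11.7 1;-0.45 -7.4 0 0 0 -11.7 1;-0.45 -7.55 0 0 0 -11.7 1'
python3 -m creep '0 0 0 0 0 0 1;0 0 0.3 0 0 0 1;0 0 0.9 0 0 0 1;0 0 1.4 0 0 0 1;0 0 1.9 0 0 0 1;0 0 2.05 0 0 0 1;0 0 2.05 0 0 0 1;0 0 2.05 0 0 0 1'
python3 - <<'E'
from h import *
d=grab('scene');crop(d,'f3.png',260,240,380,345,6)
E
```

```text
clock: 34.48
eef_pos: [599.3, 19.7, 113.6]
tool_rot: [-3.138, 0.005, 0.084]
force: [0.2, 1.4, -1.4]
width: 36.3
clock: 35.15
eef_pos: [599.9, 10.5, 33.9]
tool_rot: [3.14, 0.002, 0.073]
force: [-0.3, -0.0, -1.4]
width: 36.5
```

View pics/f3.png

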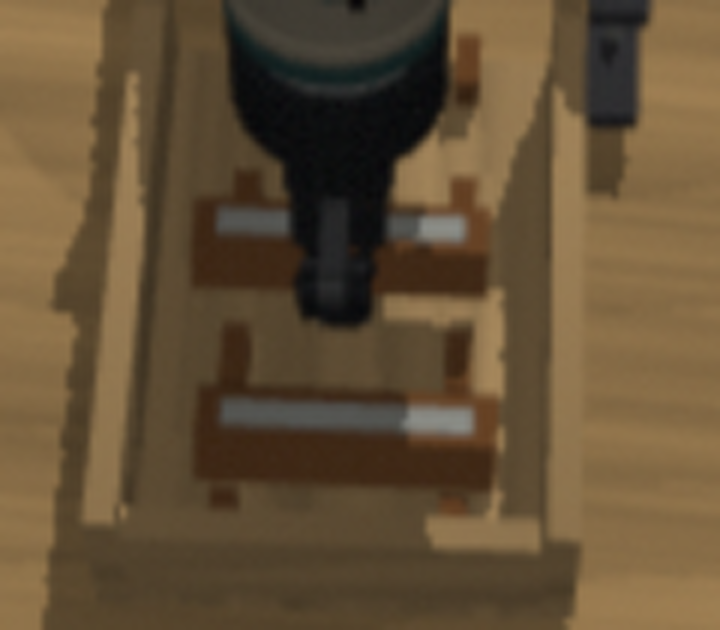

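```bash
python3 -m creep '0 0 0 0 0 0 1;0 0 0.1 0 0 0 1;0 0 0.2 0 0 0 1;0 0 0.3 0 0 0 1;0 0 0.4 0 0 0 1;0 0 0.47 0 0 0 1;0 0 0.47 0 0 0 1'
```

```text
clock: 35.78
eef_pos: [599.6, 12.7, 14.4]
tool_rot: [3.141, 0.002, 0.076]
force: [-0.4, 1.3, 0.1]
width: 37.3
```

```bash
python3 -m creep '0 0 0.04 0 0 0 1;0 0 0.04 0 0 0 0.6;0 0 0.03 0 0 0 0.42;0 0 0.03 0 0 0 0.42;0 0 0.03 0 0 0 0.42;0 0 -0.5 0 0 0 0.42;0 0 -1.2 0 0 0 0.42;0 0 -2 0 0 0 0.42;0 0 -2.4 0 0 0 0.42;0 0 -2.4 0 0 0 0.42'
```

```text
clock: 36.62
eef_pos: [602.9, 11.9, 115.2]
tool_rot: [3.14, -0.006, 0.076]
force: [0.3, 0.2, 0.5]
width: 49.6
```

```bash
python3 -m creep '0.2 0.9 0 0 0 -2 0.25;0.5 1.8 0 0 0 -4 0.25;0.8 2.7 0 0 0 -6.8 0.25;1.1 3.6 0 0 0 -6.8 0.25;1.4 4.5 0 0 0 -6.8 0.25;1.7 5.4 0 0 0 -6.8 0.25;2.08 6.3 0 0 0 -6.8 0.25;2.08 7.1 0 0 0 -6.8 0.25;2.08 7.37 0 0 0 -6.8 0.25;2.08 7.37 0 0 0 -6.8 0.25'
python3 - <<'E'
from h import *
d=grab('scene');crop(d,'g0.png',260,240,380,345,6)
d,o=bars('scene')
for c,sz,a,col in o: print(np.round(c,1),np.round(sz,1),round(a,1),np.round(col))
E
```

```text
clock: 37.45
eef_pos: [703.3, -280.6, 110.3]
tool_rot: [3.139, 0.004, 0.189]
force: [-0.8, 0.1, 0.8]
width: 64.0
[661.2  19.1] [ 41.7 115.3] 94.1 [97. 76. 56.]
[ 223.3 -259.9] [142.3  42.1] 31.3 [32. 78. 36.]
[593.2   8.4] [ 44.6 113.5] 96.6 [98. 77. 57.]
[ 707.1 -276.2] [ 38.3 115.1] 102.7 [94. 74. 55.]
```

View pics/g0.png

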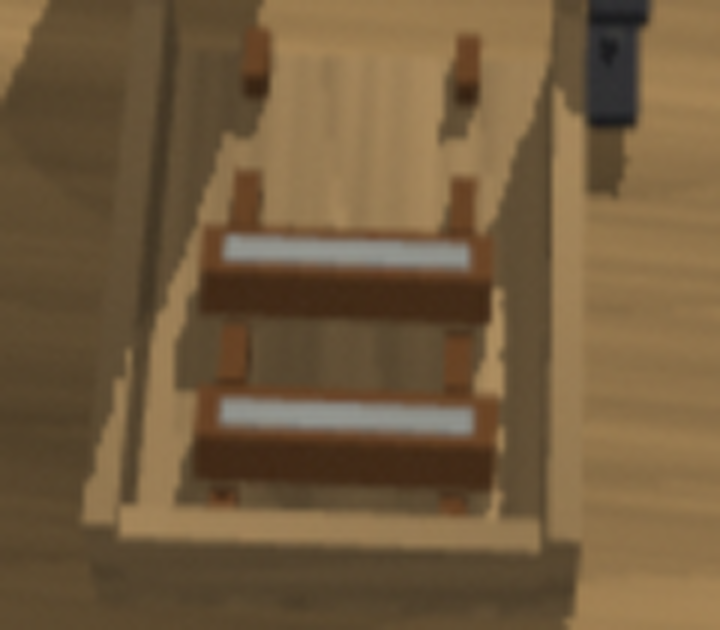

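Both seated. Bar 3 next.

```bash
python3 -m creep '0 0 0 0 0 0 0.25;0 0 0.7 0 0 0 0.25;0 0 1.5 0 0 0 0.25;0 0 2.2 0 0 0 0.25;0 0 2.6 0 0 0 0.25;0 0 2.75 0 0 0 0.25;0 0 2.75 0 0 0 0.25;0 0 2.75 0 0 0 0.25;0 0 2.75 0 0 0 0.25'
python3 - <<'E'
from h import *
d=grab('scene');crop(d,'g1.png',140,270,230,345,8)
E
```

```text
clock: 38.35
eef_pos: [706.9, -275.7, 3.6]
tool_rot: [3.139, -0.002, 0.195]
force: [0.6, 0.0, 0.1]
width: 64.0
```

View pics/g1.png

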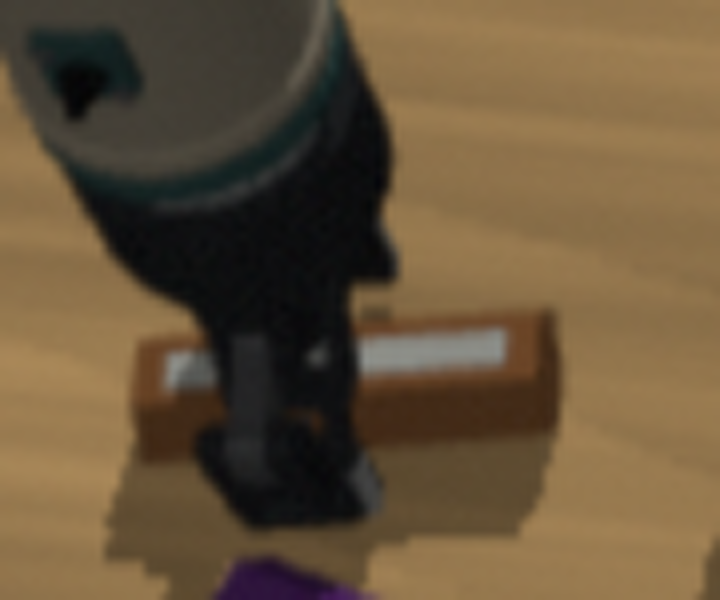

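```bash
python3 -m creep '0 0 0.05 0 0 0 0.4;0 0 0.05 0 0 0 0.5;0 0 0.05 0 0 0 0.6;0 0 0.05 0 0 0 1;0 0 0.05 0 0 0 1;0 0 0.05 0 0 0 1;0 0 0.05 0 0 0 1'; python3 -m creep '0 0 -0.3 0 0 0 1;0 0 -1 0 0 0 1;0 0 -2 0 0 0 1;0 0 -2.9 0 0 0 1;0 0 -2.9 0 0 0 1;0 0 -2.9 0 0 0 1;0 0 -2.9 0 0 0 1'
python3 - <<'E'
from h import *
d=grab('scene');crop(d,'g2.png',130,220,240,310,7)
E
```

```text
clock: 38.98
eef_pos: [706.2, -275.3, 0.6]
tool_rot: [3.14, -0.0, 0.195]
force: [-0.4, 0.2, 5.9]
width: 36.9
clock: 39.57
eef_pos: [704.9, -274.4, 114.8]
tool_rot: [-3.141, 0.002, 0.194]
force: [-0.4, 0.7, -2.2]
width: 36.8
```

View pics/g2.png

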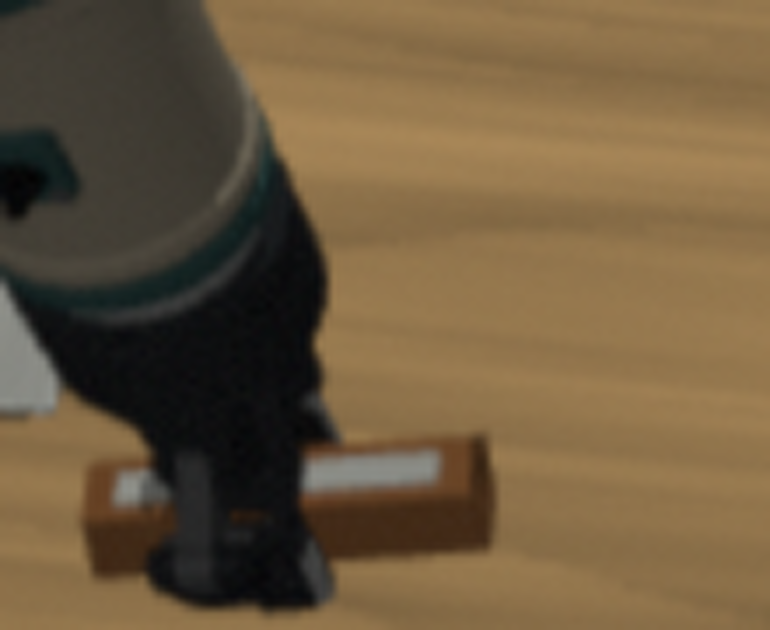

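```bash
python3 -m creep '-0.3 -0.9 0 0 0 2 1;-0.6 -1.8 0 0 0 4 1;-0.9 -2.7 0 0 0 6.8 1;-1.3 -3.6 0 0 0 6.8 1;-1.6 -4.5 0 0 0 6.8 1;-1.9 -5.4 0 0 0 6.8 1;-2.3 -6.3 0 0 0 6.8 1;-2.6 -7.1 0 0 0 6.8 1;-2.85 -7.6 0 0 0 6.8 1;-2.85 -7.76 0 0 0 6.8 1'
python3 -m creep '0 0 0 0 0 0 1;0 0 0 0 0 0 1;0 0 0.3 0 0 0 1;0 0 0.9 0 0 0 1;0 0 1.4 0 0 0 1;0 0 1.9 0 0 0 1;0 0 2.05 0 0 0 1;0 0 2.05 0 0 0 1;0 0 2.05 0 0 0 1'
python3 - <<'E'
from h import *
d=grab('scene');crop(d,'g3.png',260,220,380,325,6)
E
```

```text
clock: 40.45
eef_pos: [528.6, 12.3, 113.2]
tool_rot: [-3.138, 0.009, 0.08]
force: [-0.1, 0.4, -1.8]
width: 37.0
clock: 41.2
eef_pos: [533.9, 6.0, 33.1]
tool_rot: [3.14, 0.001, 0.074]
force: [0.4, 0.2, -1.4]
width: 36.9
```

View pics/g3.png

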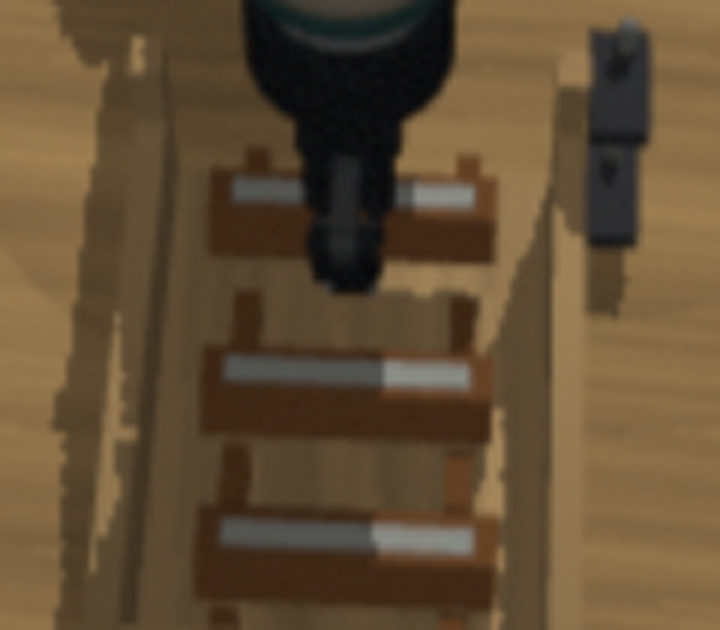

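```bash
python3 -m creep '0 0 0 0 0 0 1;0 0 0.1 0 0 0 1;0 0 0.2 0 0 0 1;0 0 0.3 0 0 0 1;0 0 0.4 0 0 0 1;0 0 0.48 0 0 0 1;0 0 0.5 0 0 0 1;0 0 0.5 0 0 0 1'
```

```text
clock: 41.92
eef_pos: [533.3, 7.4, 12.9]
tool_rot: [3.141, 0.002, 0.076]
force: [-0.6, 0.3, -2.2]
width: 36.8
```

```bash
python3 -m creep '0 0 0.02 0 0 0 1;0 0 0.02 0 0 0 0.6;0 0 0.02 0 0 0 0.42;0 0 0.02 0 0 0 0.42;0 0 0.02 0 0 0 0.42;0 0 -0.5 0 0 0 0.42;0 0 -1.5 0 0 0 0.42;0 0 -2.5 0 0 0 0.42;0 0 -3.5 0 0 0 0.42;0 0 -4.5 0 0 0 0.42'
```

```text
clock: 42.75
eef_pos: [533.2, 7.4, 195.1]
tool_rot: [3.141, 0.002, 0.075]
force: [0.9, 1.6, -0.8]
width: 49.4
```

Run:
```python
from h import *
d=grab('scene');crop(d,'h1.png',410,200,530,280,6); crop(d,'h1b.png',260,220,380,325,6)
d=grab('top');crop(d,'h1t.png',165,235,265,295,7)
```

```text
(no output)
```

View pics/h1.png

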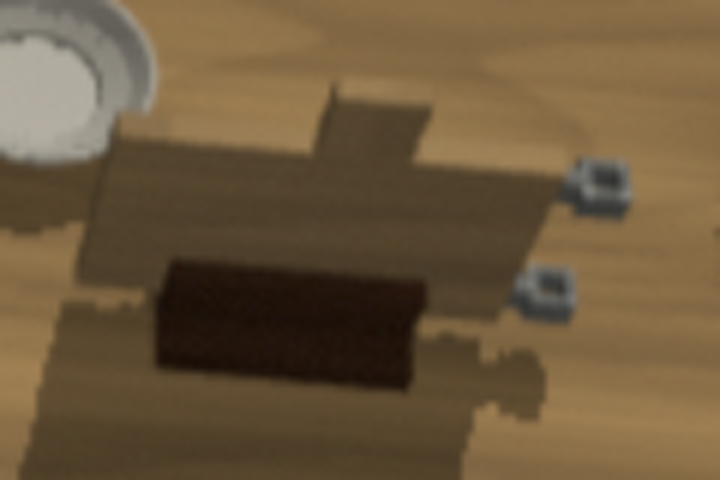

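View pics/h1b.png

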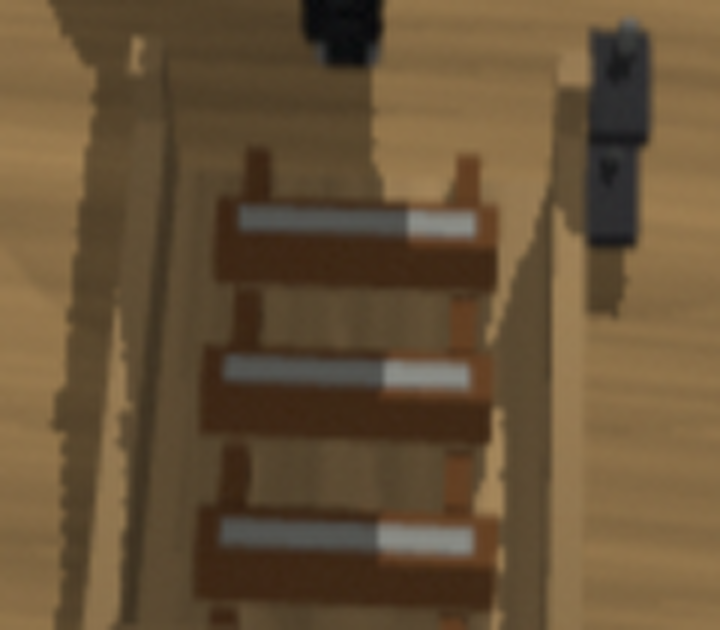

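View pics/h1t.png

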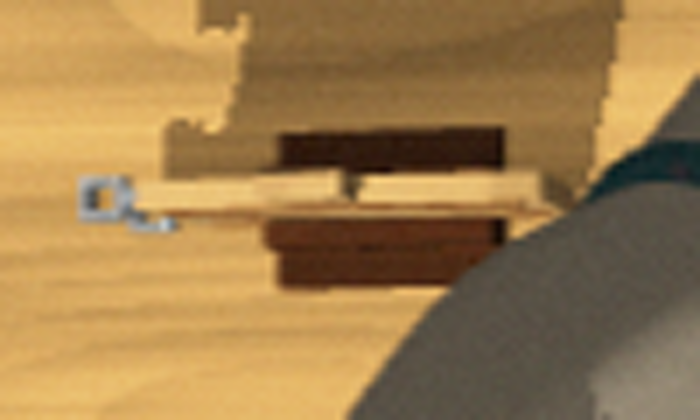

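```bash
cat > leaf.py <<'E'
from h import *
from scipy.optimize import least_squares
dt=grab('top');ds=grab('scene')
S=lambda a,b:(410+a/6-.42,200+b/6-.42)
T=lambda a,b:(165+a/7-.43,235+b/7-.43)
ob=[(ds,S(110,139),(6,-84,104)),(ds,S(556,178),(6,84,104)),(ds,S(78,285),(6,-84,0)),(ds,S(500,320),(6,84,0)),
(ds,S(340,97),(6,-9,138)),(ds,S(432,107),(6,27,138)),(ds,S(603,180),(0,101,96)),(ds,S(548,286),(0,101,22)),
(dt,T(98,198),(0,101,96))]
def W(p,q): c,s=np.cos(p[2]),np.sin(p[2]); return [p[0]+c*q[0]-s*q[1],p[1]+s*q[0]+c*q[1],12+q[2]]
for k in(9,8):
    f=lambda p:np.concatenate([proj(d,W(p,q))-np.array(u) for d,u,q in ob[:k]])
    r=least_squares(f,[450,330,0.]);print(r.x,np.round(r.fun.reshape(-1,2),1).tolist())
    print('pull',W(r.x,(0,9,122)),'kh',W(r.x,(0,101,82)))
print(proj(dt,W(r.x,(0,101,96))))
E
python3 leaf.py
```

```text
[4.49620076e+02 3.33163051e+02 9.30535604e-03] [[0.8, -0.5], [1.6, -0.6], [-0.7, 0.1], [-1.1, 0.4], [-0.9, 0.5], [0.3, 0.2], [0.2, -0.4], [0.4, -0.3], [0.9, -0.4]]
pull [np.float64(449.5363292730881), np.float64(342.16266162173366), 134] kh [np.float64(448.6802488721373), np.float64(434.15867852652747), 94]
[4.49755966e+02 3.32943858e+02 7.42966118e-03] [[0.7, -0.5], [1.5, -0.5], [-0.8, 0.1], [-1.2, 0.5], [-1.0, 0.5], [0.2, 0.3], [0.1, -0.3], [0.3, -0.2]]
pull [np.float64(449.6891001625073), np.float64(341.94360993565505), 134] kh [np.float64(449.005577622139), np.float64(433.941070753532), 94]
[179.55935385 262.31128677]
```

```bash
python3 -m creep '-0.2 -1 0 0 0 1 0.42;-0.4 -2 0 0 0 3.8 0.42;-0.6 -3 0 0 0 3.8 0.42;-0.8 -4 0 0 0 3.8 0.42;-1 -5 0 0 0 3.8 0.42;-1.2 -6 0 0 0 3.8 0.42;-1.4 -7 0 0 0 3.8 0.42;-1.46 -7.8 0 0 0 3.8 0.42;-1.46 -8.4 0 0 0 3.8 0.42;-1.46 -8.5 0 0 0 3.8 0.42'
python3 -m creep '0 0 0 0 0 0 0.42;0 0 0.2 0 0 0 0.42;0 0 0.6 0 0 0 0.42;0 0 0.7 0 0 0 0.42;0 0 0.7 0 0 0 0.42'
python3 - <<'E'
from h import *
d=grab('scene');crop(d,'h2.png',400,180,530,280,6)
E
```

```text
clock: 43.78
eef_pos: [446.7, 347.8, 190.5]
tool_rot: [3.141, 0.005, 0.018]
force: [-0.2, 0.4, -0.8]
width: 49.5
clock: 44.2
eef_pos: [448.9, 339.8, 163.5]
tool_rot: [3.138, 0.004, 0.007]
force: [-0.3, 0.6, 0.1]
width: 49.3
```

View pics/h2.png

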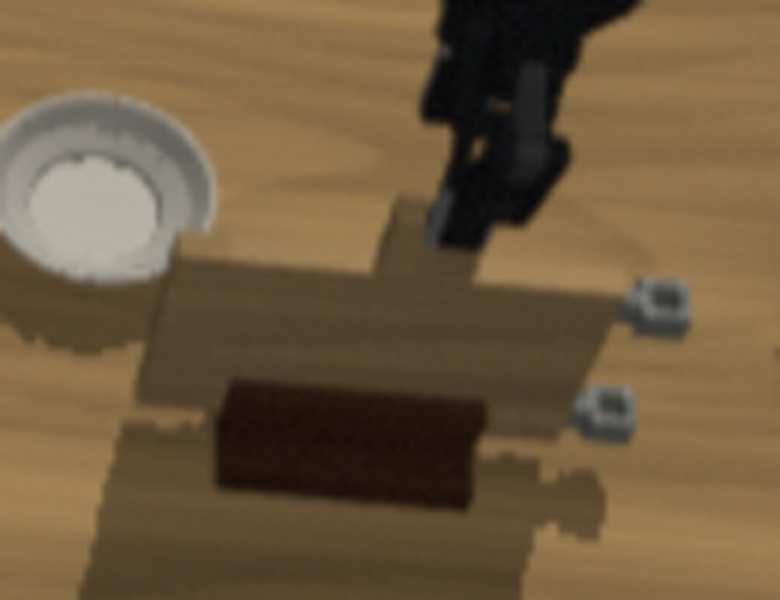

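```bash
python3 -m creep '0 0 0 0 0 0 0.42;0 0 0.4 0 0 0 0.42;0 0 0.8 0 0 0 0.42;0 0 1.1 0 0 0 0.42;0 0 1.1 0 0 0 0.42;0 0 1.1 0 0 0 0.42;0 0 1.1 0 0 0 0.42'
python3 - <<'E'
from h import *
d=grab('scene');crop(d,'h3.png',400,180,530,280,6)
E
```

```text
clock: 44.83
eef_pos: [450.3, 342.1, 121.9]
tool_rot: [3.141, -0.0, 0.009]
force: [0.6, -0.3, -0.2]
width: 49.7
```

View pics/h3.png

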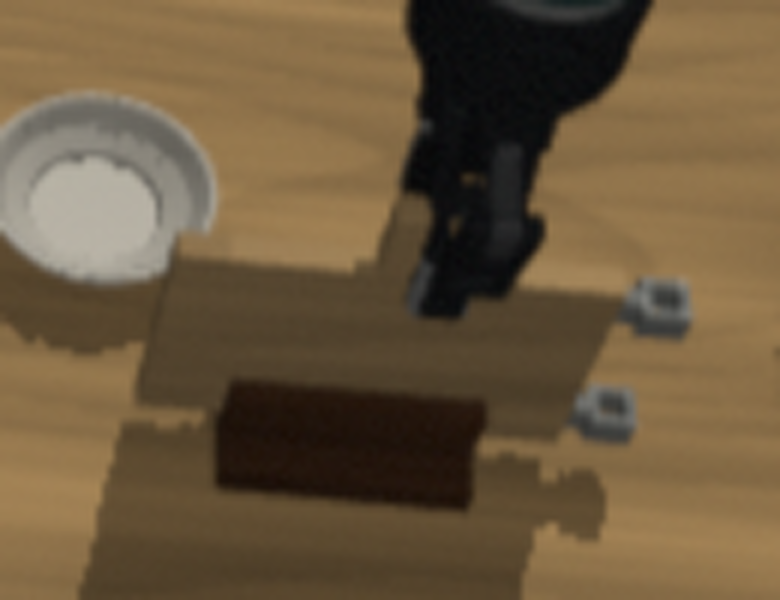

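```bash
python3 -m creep '0 0 0.05 0 0 0 0.6;0 0 0.05 0 0 0 0.75;0 0 0.05 0 0 0 0.85;0 0 0.05 0 0 0 1;0 0 0.05 0 0 0 1;0 0 0.05 0 0 0 1;0 0 0.05 0 0 0 1'
python3 - <<'E'
from h import *
d=grab('scene');crop(d,'h4.png',400,180,530,280,6)
E
```

```text
clock: 45.47
eef_pos: [450.1, 342.2, 119.5]
tool_rot: [3.141, 0.0, 0.01]
force: [-0.8, 0.6, 3.9]
width: 11.2
```

View pics/h4.png

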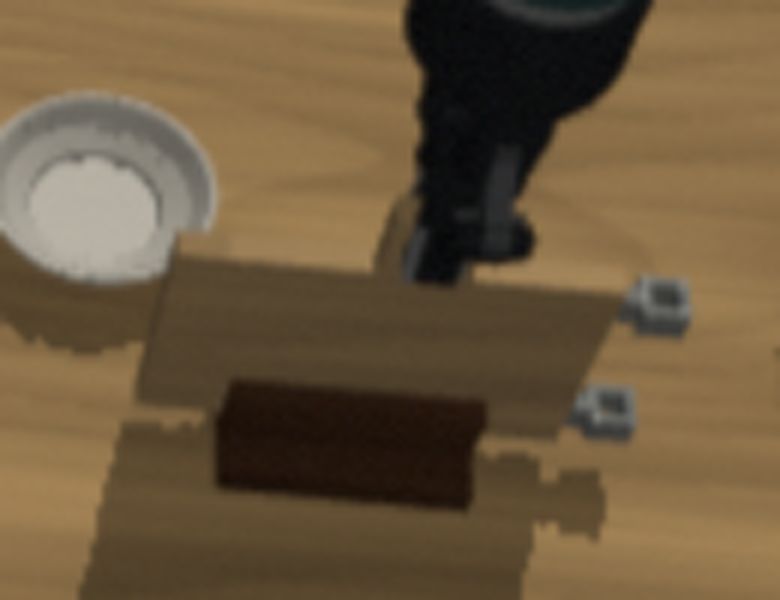

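```bash
python3 -m creep '0 0 -0.2 0 0 0 1;0 0 -0.5 0 0 0 1;0 0 -1 0 0 0 1;0 0 -1.5 0 0 0 1;0 0 -2 0 0 0 1;0 0 -2.5 0 0 0 1;0 0 -3 0 0 0 1;0 0 -3 0 0 0 1;0 0 -3 0 0 0 1;0 0 -3 0 0 0 1'
python3 - <<'E'
from h import *
d=grab('scene');crop(d,'i1.png',400,140,560,280,5)
E
```

```text
clock: 46.35
eef_pos: [448.7, 342.0, 238.6]
tool_rot: [3.141, 0.003, 0.01]
force: [-0.2, 0.8, -1.3]
width: 11.4
```

View pics/i1.png

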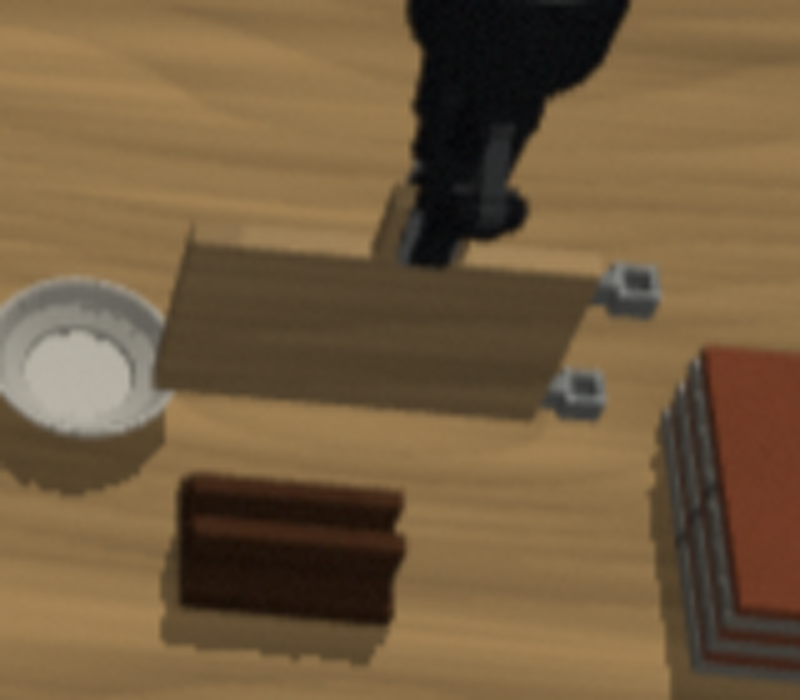

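```bash
python3 -m creep '0 0.6 0 0 0 0 1;0 1.4 0 0 0 0 1;0 2.2 0 0 0 1 1;0 3 0 0 0 2 1;0.1 3.9 0 0 0 3.15 1;0.2 4.8 0 0 0 3.15 1;0.3 5.7 0 0 0 3.15 1;0.3 6.6 0 0 0 3.15 1;0.3 7.3 0 0 0 3.15 1;0.3 7.8 0 0 0 3.15 1'
python3 -m creep '0 0.02 0 0 0 0 1;0 0.2 0 0 0 0 1;0 0.4 0 0 0 0 1;0 0.45 0 0 0 0 1;0 0.45 0 0 0 0 1;0 0.45 0 0 0 0 1;0 0.45 0 0 0 0 1'
python3 - <<'E'
from h import *
s=ctrl.read_state();print(s['eef_pos'],s['tool_rot'])
d=grab('scene');crop(d,'i2.png',270,130,390,260,6)
d=grab('top');crop(d,'i2t.png',260,200,370,300,7)
E
```

```text
clock: 47.23
eef_pos: [463.6, 27.0, 238.8]
tool_rot: [3.139, 0.003, -0.049]
force: [-0.2, -0.3, -1.4]
width: 11.1
clock: 47.82
eef_pos: [463.9, 13.1, 239.2]
tool_rot: [3.141, 0.001, -0.044]
force: [0.4, 0.1, -1.6]
width: 11.0
[463.90750972  13.12805171 239.16321195] [ 3.14102406e+00  1.33733023e-03 -4.39115284e-02]
```

View pics/i2.png

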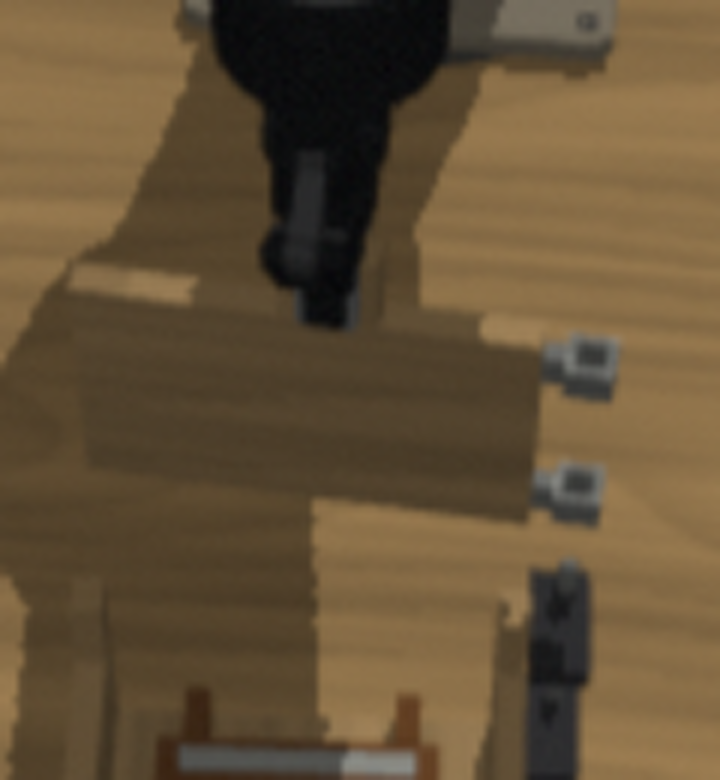

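View pics/i2t.png

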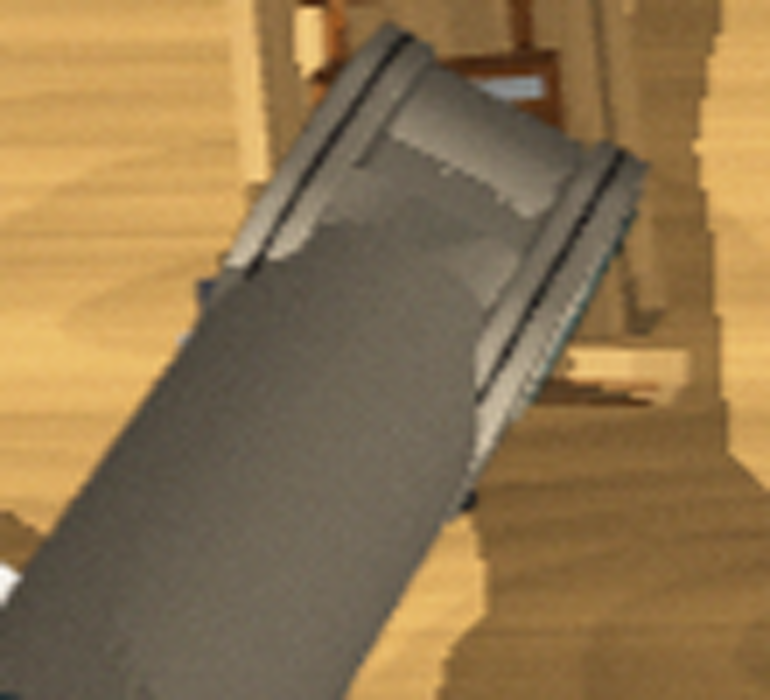

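Run:
```python
from h import *
a=cv2.imread('pics/scene0.png')
c1=cv2.resize(a[215:265,345:385],None,fx=14,fy=14,interpolation=cv2.INTER_CUBIC)
c1=cv2.convertScaleAbs(c1,alpha=2.2)
cv2.imwrite('pics/j1.png',c1[:600])
d=grab('scene'); b=d['img'][180:225,350:380,::-1]
c=cv2.convertScaleAbs(cv2.resize(b,None,fx=13,fy=13,interpolation=cv2.INTER_CUBIC),alpha=1.3); cv2.imwrite('pics/j2.png',c)
```

```text
(no output)
```

View pics/j1.png

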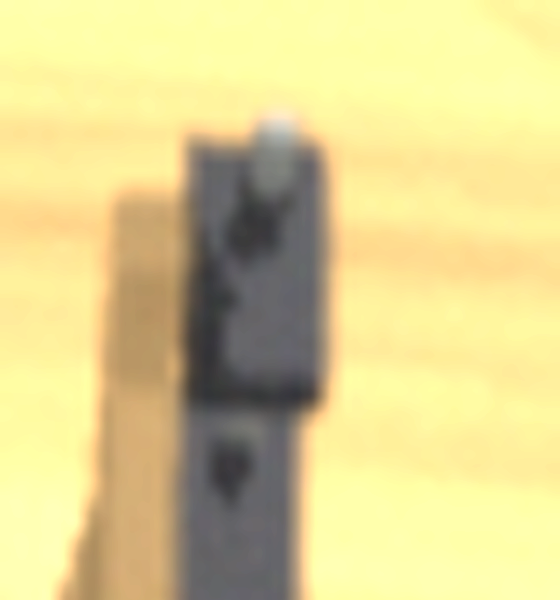

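View pics/j2.png

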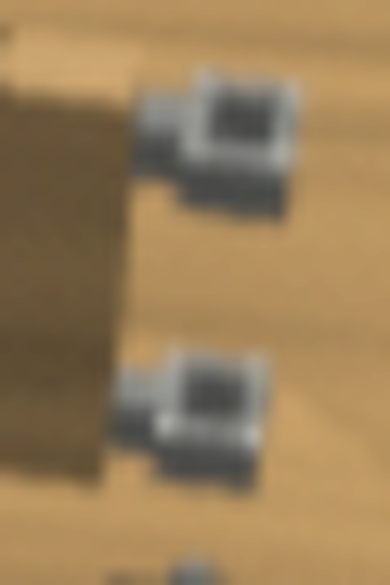

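```bash
cat > pin.py <<'E'
from h import *
ds=grab('scene')
def W(p,q): c,s=np.cos(p[2]),np.sin(p[2]); return [p[0]+c*q[0]-s*q[1],p[1]+s*q[0]+c*q[1],q[2]]
J=lambda u:(np.array(u)+.5-7+6.5)*14-0  # placeholder
def toj(uv,o,s): return (np.array(uv)-o+.5)*s-.5
for x,y,yaw in((600,13.1,.076),(601,13.1,.076)):
    P=(x,y,yaw)
    for nm,q in(('apex',(-124.5,101,114)),('foot',(-124.5,101,98)),('brcRB',(-132,112,98)),('brcRBlow',(-132,112,24)),):
        print(nm,np.round(W(P,q),1),toj(proj(ds,W(P,q)),np.array([345,215]),14).round(0))
s=ctrl.read_state();t=s['eef_pos'];psi=s['tool_rot'][2]
print(t,psi)
for nm,q in(('kh top',(0,101,96)),('kl top',(0,101,22))):
    w=W((t[0],t[1],psi),(0,q[1]-9,0)); w[2]=t[2]-107.5+q[2]
    print(nm,np.round(w,1),toj(proj(ds,w),np.array([350,180]),13).round(0))
E
python3 pin.py
```

```text
apex [468.2 104.4 114. ] [280.  91.]
foot [468.2 104.4  98. ] [274. 148.]
brcRB [459.9 114.8  98. ] [341. 113.]
brcRBlow [459.9 114.8  24. ] [313. 361.]
apex [469.2 104.4 114. ] [279.  96.]
foot [469.2 104.4  98. ] [274. 153.]
brcRB [460.9 114.8  98. ] [340. 118.]
brcRBlow [460.9 114.8  24. ] [312. 366.]
[463.93724299  12.73917468 239.28967862] -0.044426440716381244
kh top [468.  104.6 227.8] [238. 127.]
kl top [468.  104.6 153.8] [210. 403.]
```

```bash
python3 -m creep '0.15 0 0.2 0 0 0 1;0.15 0 0.6 0 0 0 1;0.15 0 1 0 0 0 1;0.15 0 1.4 0 0 0 1;0.15 0 1.8 0 0 0 1;0.15 0 2 0 0 0 1;0.15 0 2.15 0 0 0 1;0.15 0 2.15 0 0 0 1;0.15 0 2.15 0 0 0 1;0.15 0 2.15 0 0 0 1'
python3 -m creep '0 0 0 0 0 0 1;0 0 0 0 0 0 1;0 0 0 0 0 0 1'
cat > k.py <<'E'
from h import *
import sys
d=grab('scene'); b=d['img'][205:265,340:385,::-1]
c=cv2.convertScaleAbs(cv2.resize(b,None,fx=10,fy=10,interpolation=cv2.INTER_CUBIC),alpha=1.6); cv2.imwrite('pics/'+sys.argv[1],c)
def W(p,q): c,s=np.cos(p[2]),np.sin(p[2]); return [p[0]+c*q[0]-s*q[1],p[1]+s*q[0]+c*q[1],q[2]]
toj=lambda uv:((np.array(uv)-[340,205]+.5)*10-.5).round(0)
s=ctrl.read_state();t=s['eef_pos'];psi=s['tool_rot'][2];print(t,s['tool_rot'],s['force'],s['clock'])
for nm,z in(('kh top',96),('kl top',22)):
    w=W((t[0],t[1],psi),(0,92,0)); w[2]=t[2]-107.5+z; print(nm,np.round(w,1),toj(proj(d,w)))
P=(606,13.5,.076)
for nm,q in(('apexH',(-124.5,101,114)),('footH',(-124.5,101,98)),('apexL',(-124.5,101,40)),('brRB',(-132,112,98))): print(nm,np.round(W(P,q),1),toj(proj(d,W(P,q))))
E
python3 k.py k1.png
```

```text
clock: 48.85
eef_pos: [472.6, -6.8, 157.3]
tool_rot: [3.116, -0.011, -0.054]
force: [-8.1, -37.2, 32.7]
width: 11.1
clock: 49.1
eef_pos: [472.6, -6.7, 157.3]
tool_rot: [3.116, -0.011, -0.054]
force: [-8.5, -39.2, 32.3]
width: 11.1
[472.62017578  -6.74897532 157.3024156 ] [ 3.11617707 -0.01124262 -0.05426505] [ -8.4848004  -38.57622026  32.65694957] 49.15
kh top [477.6  85.1 145.8] [168. 108.]
kl top [477.6  85.1  71.8] [154. 295.]
apexH [474.2 104.8 114. ] [249. 187.]
footH [474.2 104.8  98. ] [245. 227.]
apexL [474.2 104.8  40. ] [231. 367.]
brRB [465.9 115.2  98. ] [293. 202.]
```

View pics/k1.png

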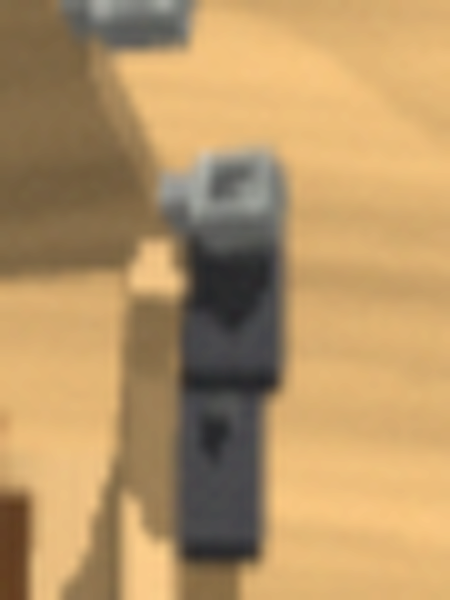

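```bash
python3 -m creep '0 0 -0.3 0 0 0 1;0 0 -0.7 0 0 0 1;0 0 -1.2 0 0 0 1;0 0 -1.7 0 0 0 1;0 0 -2.1 0 0 0 1;0 0 -2.1 0 0 0 1;0 0 -2.1 0 0 0 1;0 0 -2.1 0 0 0 1;0 0 -2.1 0 0 0 1'
python3 - <<'E'
from h import *
s=ctrl.read_state();print(s['eef_pos'],s['tool_rot'],s['force'])
d=grab('scene');crop(d,'l1.png',270,130,390,260,6)
E
```

```text
clock: 49.9
eef_pos: [469.2, 12.3, 236.1]
tool_rot: [3.141, 0.003, -0.045]
force: [-0.3, -0.1, -1.5]
width: 10.9
[469.21868238  12.27598155 236.13826578] [ 3.14057273e+00  3.10289436e-03 -4.51291657e-02] [-0.2940569  -0.06362927 -1.45031639]
```

View pics/l1.png

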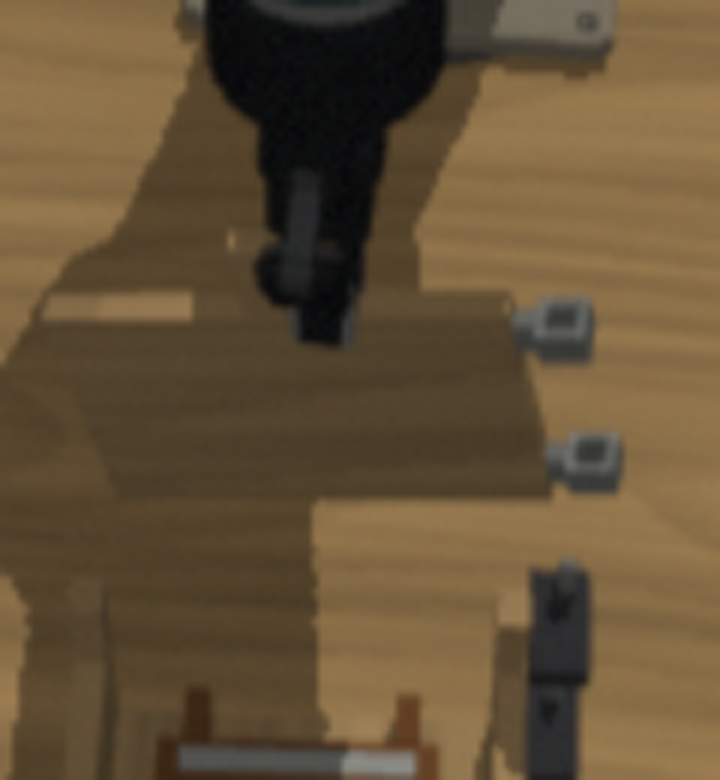

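```bash
python3 -m creep '-0.4 0 0 0 0 0 1;-0.9 0 0 0 0 0 1;-0.9 0 0.5 0 0 0 1;-0.9 0 1 0 0 0 1;-0.9 0 1.5 0 0 0 1;-0.9 0 2 0 0 0 1;-0.9 0 2.3 0 0 0 1;-0.9 0 2.5 0 0 0 1;-0.9 0 2.5 0 0 0 1;-0.9 0 2.5 0 0 0 1'
python3 - <<'E'
from h import *
s=ctrl.read_state();print(s['eef_pos'],s['tool_rot'],s['force'])
d=grab('scene');crop(d,'l2.png',270,160,390,260,6)
E
```

```text
clock: 50.78
eef_pos: [433.8, 13.3, 137.2]
tool_rot: [3.14, 0.002, -0.046]
force: [-0.7, -0.1, -0.9]
width: 11.0
[433.75784252  13.25773398 137.16284028] [ 3.14033060e+00  1.68686554e-03 -4.58774077e-02] [-0.69132527 -0.10882519 -0.88910767]
```

View pics/l2.png

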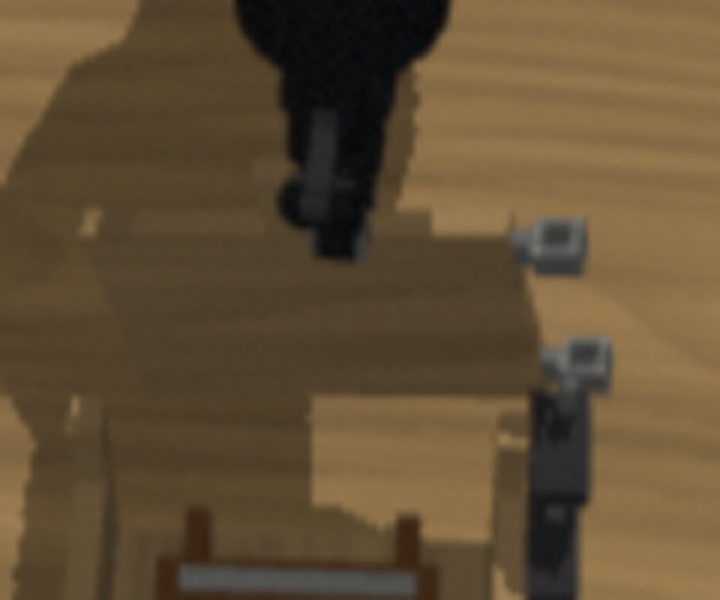

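```bash
python3 -m creep '0 0 0.1 0 0 0 1;0 0 0.2 0 0 0 1;0 0 0.2 0 0 0 1'; python3 -m creep '0 0 0.08 0 0 0 1;0 0 0.16 0 0 0 1;0 0 0.16 0 0 0 1'
```

```text
clock: 51.08
eef_pos: [433.8, 13.8, 129.2]
tool_rot: [3.141, 0.001, -0.045]
force: [0.5, 0.3, -0.5]
width: 10.8
clock: 51.33
eef_pos: [433.6, 13.7, 122.5]
tool_rot: [3.141, 0.002, -0.045]
force: [0.7, -0.3, -1.4]
width: 11.4
```

```bash
python3 -m creep '0 0 0.06 0 0 0 1;0 0 0.12 0 0 0 1;0 0 0.12 0 0 0 1'; python3 -m creep '0 0 0.06 0 0 0 1;0 0 0.12 0 0 0 1;0 0 0.12 0 0 0 1'
```

```text
clock: 51.58
eef_pos: [433.7, 13.6, 117.8]
tool_rot: [3.141, 0.001, -0.045]
force: [0.5, 0.5, -1.9]
width: 11.1
clock: 51.83
eef_pos: [434.4, 14.7, 113.7]
tool_rot: [-3.14, 0.0, -0.045]
force: [-0.9, 2.7, 9.2]
width: 11.5
```

```bash
python3 -m creep '0 0 0.06 0 0 0 1;0 0 0.1 0 0 0 1;0 0 0.1 0 0 0 1'; python3 -m creep '0 0 0 0 0 0 0.83;0 0 0 0 0 0 0.82;0 0 0 0 0 0 0.82;0 0 0 0 0 0 0.82'
python3 - <<'E'
from h import *
s=ctrl.read_state();print(s['eef_pos'],s['tool_rot'],s['force'],s['width'])
d=grab('scene');crop(d,'l3.png',270,160,390,260,6)
E
```

```text
clock: 52.08
eef_pos: [434.9, 18.1, 110.7]
tool_rot: [-3.133, 0.0, -0.043]
force: [-1.3, 12.5, 25.7]
width: 11.1
clock: 52.42
eef_pos: [433.7, 13.2, 109.2]
tool_rot: [3.14, 0.001, -0.046]
force: [0.1, -1.0, 0.2]
width: 15.0
[433.74579094  13.20215941 109.22558017] [ 3.14026205e+00  1.07442214e-03 -4.57973801e-02] [ 0.10776934 -0.98627018  0.23490575] 15.02829398439473
```

View pics/l3.png

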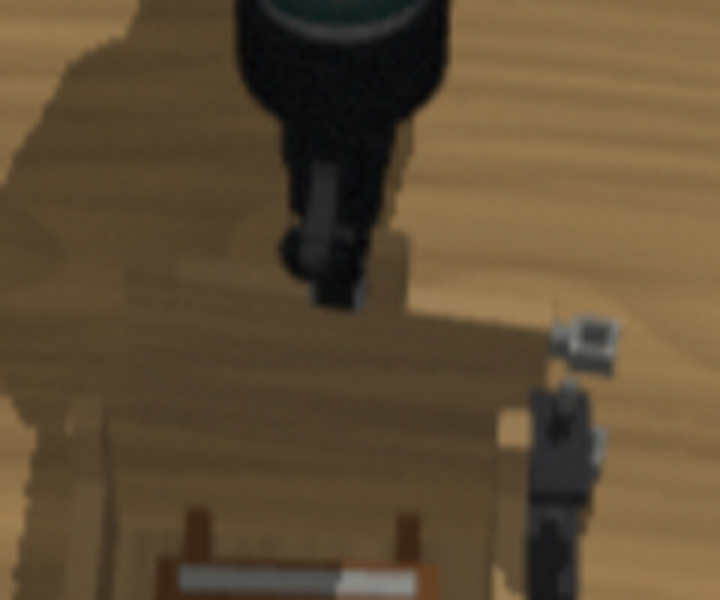

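```bash
python3 -m creep '0 0 0.05 0 0 0 0.82;0 0 0.05 0 0 0 0.9;0 0 0.05 0 0 0 1;0 0 0.05 0 0 0 1;0 0 0.05 0 0 0 1;0 0 0.05 0 0 0 1'
python3 - <<'E'
from h import *
d=grab('scene'); b=d['img'][195:255,335:385,::-1]
c=cv2.convertScaleAbs(cv2.resize(b,None,fx=10,fy=10,interpolation=cv2.INTER_CUBIC),alpha=1.6); cv2.imwrite('pics/l4.png',c)
s=ctrl.read_state();t=s['eef_pos'];psi=s['tool_rot'][2];print(t,psi,s['width'])
w=np.array([t[0]-92*np.sin(psi),t[1]+92*np.cos(psi),96]);print(w,(proj(d,w)-[335,195]+.5)*10)
E
```

```text
clock: 52.97
eef_pos: [433.6, 13.6, 107.2]
tool_rot: [3.141, 0.001, -0.045]
force: [-0.0, -0.2, -1.2]
width: 11.8
[433.68620663  13.5931788  107.28152164] -0.04528187791947036 11.161245926959685
[437.85071587 105.49887429  96.        ] [310.31499192 206.12710739]
```

View pics/l4.png

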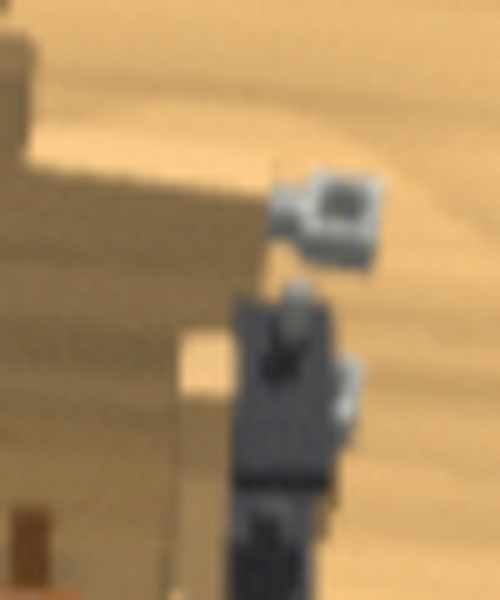

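```bash
python3 -m creep '0 0 -0.2 0 0 0 1;0 0.1 -0.5 0 0 0 1;0 0.2 -0.8 0 0 0 1;0 0.2 -0.95 0 0 0 1;0.2 0.2 -0.95 0 0 0 1;0.4 0.2 -0.95 0 0 0 1;0.6 0.2 -0.95 0 0 0 1;0.6 0.2 -0.95 0 0 0 1;0.6 0.2 -0.95 0 0 0 1;0.6 0.2 -0.95 0 0 0 1'
cat > m.py <<'E'
from h import *
import sys
d=grab('scene'); b=d['img'][195:255,335:385,::-1]
c=cv2.convertScaleAbs(cv2.resize(b,None,fx=10,fy=10,interpolation=cv2.INTER_CUBIC),alpha=1.6); cv2.imwrite('pics/'+sys.argv[1],c)
s=ctrl.read_state();t=s['eef_pos'];psi=s['tool_rot'][2];print(t,s['tool_rot'],s['force'],s['clock'])
R=np.array([[np.cos(psi),-np.sin(psi)],[np.sin(psi),np.cos(psi)]])
off=R@np.array([0,99.2])
for nm,z in(('H',96),('L',22)):
    w=np.array([t[0]+off[0],t[1]+off[1],t[2]-107.2+z]);print(nm,w.round(1),((proj(d,w)-[335,195]+.5)*10).round(0))
for z in(114,110,98,40): print('pin',z,((proj(d,[474.2,104.8,z])-[335,195]+.5)*10).round(0))
E
python3 m.py n1.png
```

```text
clock: 53.85
eef_pos: [457.0, 4.5, 144.8]
tool_rot: [3.141, 0.002, -0.045]
force: [-0.3, 0.3, -1.5]
width: 11.1
[456.82275941   4.49219151 144.90354123] [ 3.14071833e+00  2.40105957e-03 -4.56065855e-02] [-0.50879441 -0.14847013 -1.48325307] 53.9
H [461.3 103.6 133.7] [304. 190.]
L [461.3 103.6  59.7] [286. 376.]
pin 114 [300. 287.]
pin 110 [299. 297.]
pin 98 [296. 328.]
pin 40 [282. 467.]
```

View pics/n1.png

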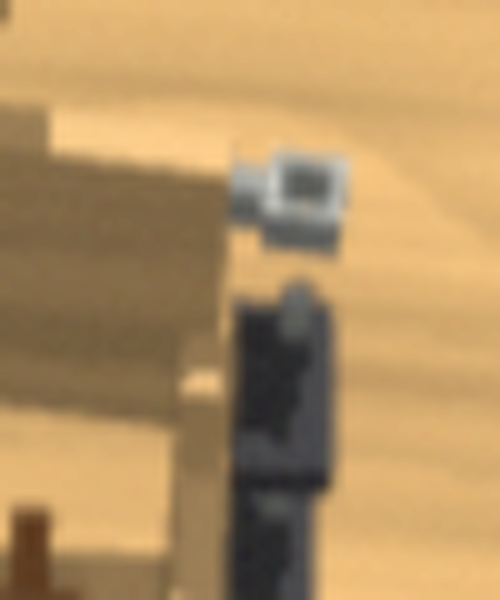

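```bash
python3 -m creep '0.1 -0.01 0 0 0 0 1;0.2 -0.02 0 0 0 0 1;0.3 -0.028 0 0 0 0 1;0.342 -0.028 0 0 0 0 1;0.342 -0.028 0 0 0 0 1;0.342 -0.028 0 0 0 0 1;0.342 -0.028 0 0 0 0 1'
python3 m.py n2.png
```

```text
clock: 54.48
eef_pos: [471.0, 5.0, 145.3]
tool_rot: [3.141, 0.001, -0.045]
force: [-0.0, -0.5, -1.5]
width: 11.5
[470.93361461   5.02268883 145.30246985] [ 3.14089967e+00  1.28901423e-03 -4.54528497e-02] [-0.22119648  0.31702474 -1.28945445] 54.5333
H [475.4 104.1 134.1] [302. 239.]
L [475.4 104.1  60.1] [283. 424.]
pin 114 [300. 287.]
pin 110 [299. 297.]
pin 98 [296. 328.]
pin 40 [282. 467.]
```

View pics/n2.png

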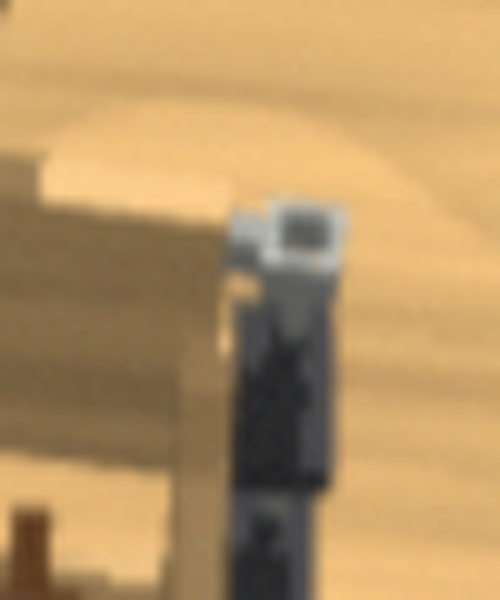

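```bash
python3 -m creep '0 0 0.07 0 0 0 1;0 0 0.14 0 0 0 1;0 0 0.2 0 0 0 1;0 0 0.2 0 0 0 1'; python3 -m creep '0 0 0.03 0 0 0 1;0 0 0.06 0 0 0 1;0 0 0.06 0 0 0 1'
```

```text
clock: 54.87
eef_pos: [470.7, 5.1, 136.8]
tool_rot: [3.141, 0.002, -0.045]
force: [0.9, -0.4, -1.7]
width: 11.1
clock: 55.12
eef_pos: [471.1, 5.0, 134.7]
tool_rot: [3.141, 0.001, -0.045]
force: [-0.2, -0.0, -1.9]
width: 11.0
```

```bash
python3 -m creep '0 0 0.06 0 0 0 1;0 0 0.12 0 0 0 1;0 0 0.12 0 0 0 1'; python3 -m creep '0 0 0.05 0 0 0 1;0 0 0.1 0 0 0 1;0 0 0.1 0 0 0 1';  python3 m.py n3.png
```

```text
clock: 55.37
eef_pos: [470.9, 5.1, 129.7]
tool_rot: [3.141, 0.002, -0.045]
force: [-0.6, 0.2, -1.4]
width: 11.2
clock: 55.62
eef_pos: [471.0, 5.0, 125.8]
tool_rot: [3.141, 0.002, -0.045]
force: [0.9, 0.6, -1.3]
width: 11.1
[471.03513376   5.01251164 125.92141687] [ 3.14079245e+00  1.38289452e-03 -4.53563084e-02] [-0.51606364 -0.43747757 -1.95892419] 55.6667
H [475.5 104.1 114.7] [297. 290.]
L [475.5 104.1  40.7] [279. 470.]
pin 114 [300. 287.]
pin 110 [299. 297.]
pin 98 [296. 328.]
pin 40 [282. 467.]
```

View pics/n3.png

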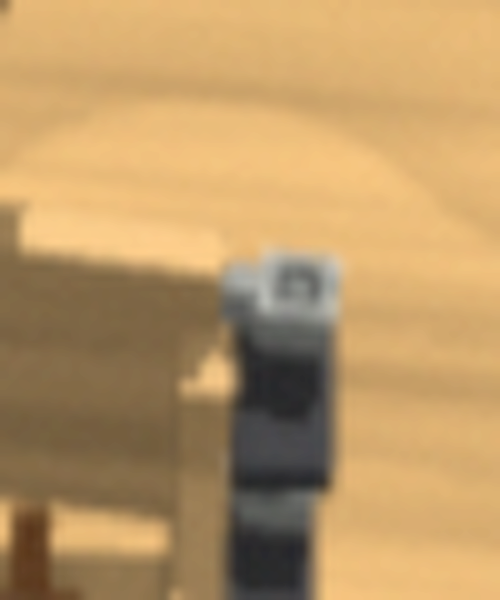

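```bash
python3 -m creep '0 0 0.04 0 0 0 1;0 0 0.08 0 0 0 1;0 0 0.08 0 0 0 1;0 0 0.08 0 0 0 1'
```

```text
clock: 56.0
eef_pos: [471.3, 5.0, 122.9]
tool_rot: [3.141, 0.001, -0.045]
force: [-0.0, -0.8, -0.2]
width: 11.0
```

```bash
python3 -m creep '0 0 0 0 0 0 0.85;0 0 0 0 0 0 0.79;0 0 0 0 0 0 0.79;0 0 0 0 0 0 0.79;0 0 0 0 0 0 0.79'
python3 m.py n4.png
python3 - <<'E'
from h import *
d=grab('scene');crop(d,'n5.png',270,180,390,280,6)
E
```

```text
clock: 56.42
eef_pos: [471.2, 5.0, 123.0]
tool_rot: [3.141, 0.001, -0.045]
force: [-0.3, 0.3, -0.7]
width: 17.9
[471.22344933   4.98902586 122.97813634] [ 3.14081127e+00  8.14238748e-04 -4.53536933e-02] [0.49893828 0.20959387 0.05217079] 56.4667
H [475.7 104.1 111.8] [296. 298.]
L [475.7 104.1  37.8] [278. 477.]
pin 114 [300. 287.]
pin 110 [299. 297.]
pin 98 [296. 328.]
pin 40 [282. 467.]
```

View pics/n5.png

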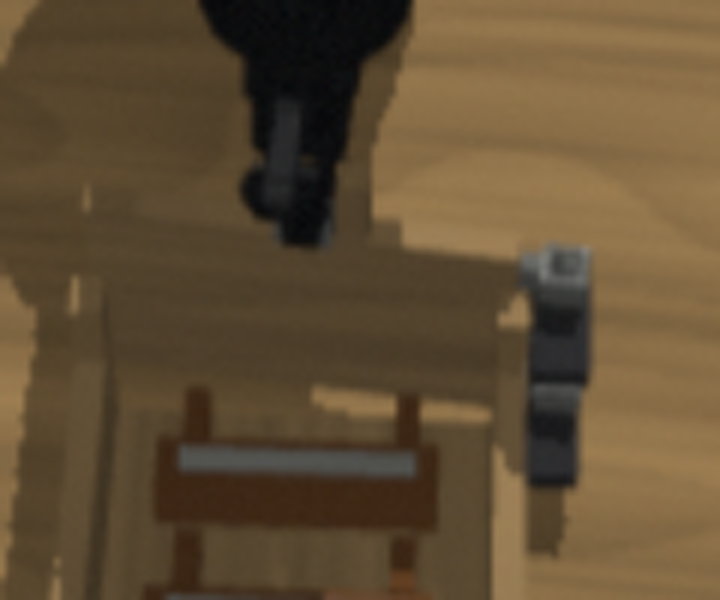

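```bash
python3 -m creep '0.05 0 0 0 0 -0.7 0.79;0.1 0 0 0 0 -1.4 0.79;0.15 0 0 0 0 -2.2 0.79;0.2 0 0 0 0 -3 0.79;0.24 0 0 0 0 -4 0.79;0.28 0 0 0 0 -5 0.79;0.32 -0.01 0 0 0 -6 0.79;0.35 -0.01 0 0 0 -6.9 0.79;0.37 -0.02 0 0 0 -6.9 0.79;0.37 -0.02 0 0 0 -6.9 0.79'
python3 - <<'E'
from h import *
s=ctrl.read_state();print(s['eef_pos'],s['tool_rot'],s['force'])
d=grab('scene');crop(d,'n6.png',270,180,390,280,6)
E
```

```text
clock: 57.35
eef_pos: [486.2, 5.2, 122.9]
tool_rot: [3.141, 0.001, 0.075]
force: [-0.7, -0.8, -0.1]
width: 18.4
[486.21944564   5.18998297 122.92283239] [3.14097400e+00 8.05582773e-04 7.52461956e-02] [-0.65569267 -0.79827881 -0.09108804]
```

View pics/n6.png

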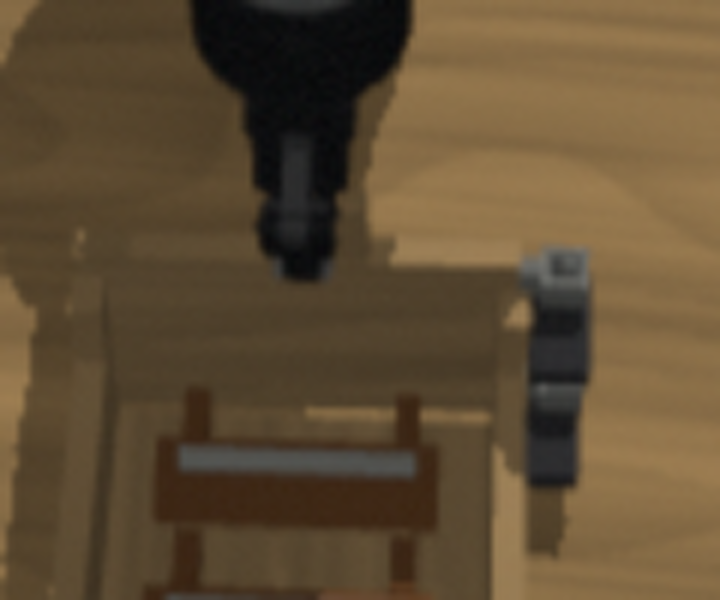

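```bash
python3 -m creep '0.03 0 0 0 0 0 0.79;0.06 0 0 0 0 0 0.79;0.06 0 0 0 0 0 0.79';  python3 -m creep '-0.05 0 0 0 0 0 0.72;-0.08 0 0 0 0 0 0.72;-0.08 0 0 0 0 0 0.72;-0.08 0 -0.5 0 0 0 0.72;-0.08 0 -1 0 0 0 0.72;-0.08 0 -2 0 0 0 0.72;-0.08 0 -3 0 0 0 0.72'
```

```text
clock: 57.65
eef_pos: [487.9, 5.3, 122.8]
tool_rot: [3.141, 0.002, 0.075]
force: [-2.0, -0.3, 1.4]
width: 17.9
clock: 58.23
eef_pos: [484.3, 5.0, 243.6]
tool_rot: [3.14, 0.004, 0.074]
force: [1.3, 0.7, 0.1]
width: 24.1
```

Move the arm well clear and inspect.

```bash
python3 -m creep '0 -1 0 0 0 0 0.72;0 -2 0 0 0 0 0.72;0 -3 0 0 0 0 0.72;0 -4 0 0 0 0 0.72;0 -5 0 0 0 0 0.72;0 -6 0 0 0 0 0.72;0 -7 0 0 0 0 0.72;0 -8 0 0 0 0 0.72;0 -8 0 0 0 0 0.72;0 -8 0 0 0 0 0.72'
python3 - <<'E'
from h import *
d=grab('scene','o1.png');crop(d,'o2.png',265,205,385,345,5)
d=grab('top');crop(d,'o3.png',280,160,370,265,6)
def W(p,q): c,s=np.cos(p[2]),np.sin(p[2]); return [p[0]+c*q[0]-s*q[1],p[1]+s*q[0]+c*q[1],q[2]]
ds=ctrl.get_image('scene')
P=(606.3,13.5,.076)
for q in((-118.5,84,120),(-118.5,-84,120),(-130.5,84,120),(-130.5,-84,120)):
    print(q,((proj(ds,W(P,q))-[265,205]+.5)*5).round(0),((proj(d,W(P,q))-[280,160]+.5)*6).round(0))
E
```

```text
clock: 59.07
eef_pos: [460.3, 327.0, 241.9]
tool_rot: [3.14, 0.001, 0.081]
force: [0.6, -2.1, 0.7]
width: 23.9
(-118.5, 84, 120) [463.  96.] [106. 534.]
(-118.5, -84, 120) [91. 84.] [450. 501.]
(-130.5, 84, 120) [463.  74.] [108. 558.]
(-130.5, -84, 120) [93. 63.] [453. 525.]
```

View pics/o2.png

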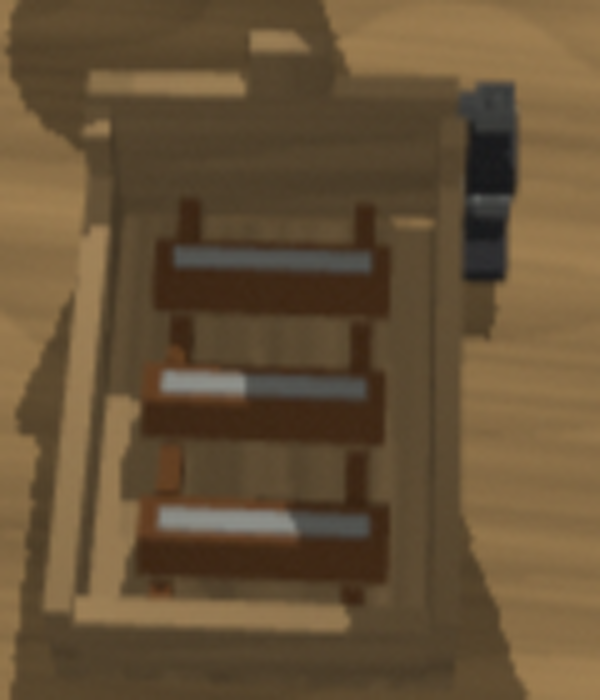

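View pics/o3.png

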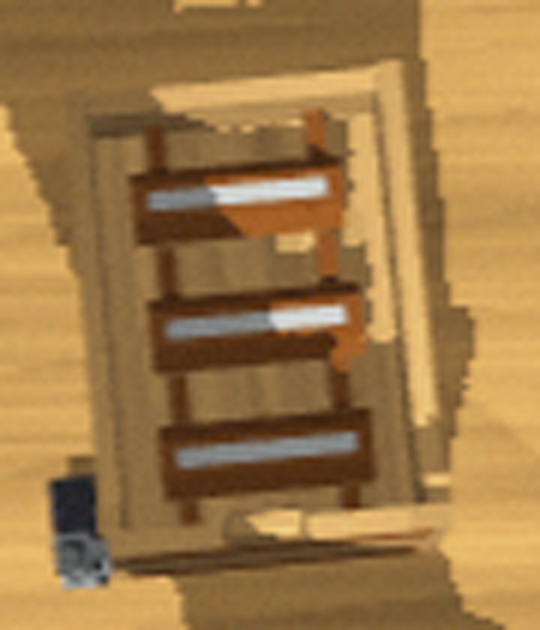

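View pics/o1.png

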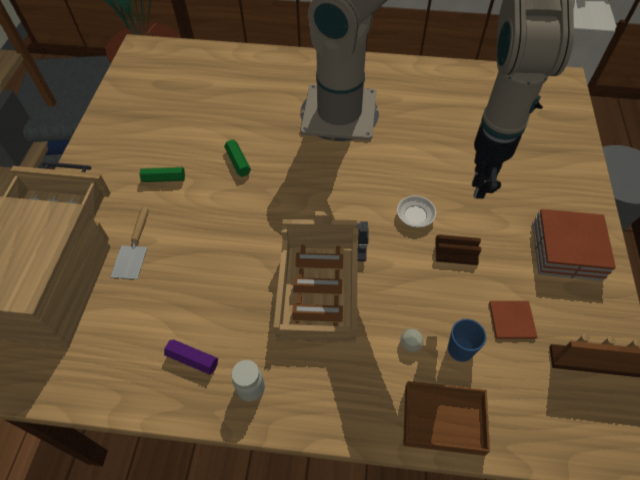

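```bash
python3 -m creep '0 0 0 0 0 0 0.72;0 0 0 0 0 0 0.72;0 0 0 0 0 0 0.72;0 0 0 0 0 0 0.72'; python3 m.py p1.png; python3 -c "
from cell import ctrl
print(ctrl.finish_job())"
```

```text
clock: 59.55
eef_pos: [461.5, 323.7, 242.9]
tool_rot: [3.141, 0.001, 0.074]
force: [0.1, -0.4, -0.0]
width: 23.7
[461.49588372 323.84140937 242.83941604] [3.14121795e+00 9.85704525e-04 7.42490760e-02] [ 0.61449573  0.92505342 -0.00452892] 59.6
H [454.1 422.8 231.6] [1876.   22.]
L [454.1 422.8 157.6] [1772.  233.]
pin 114 [300. 287.]
pin 110 [299. 297.]
pin 98 [296. 328.]
pin 40 [282. 467.]
the job is handed in; nothing more can be done
None
```

View pics/p1.png

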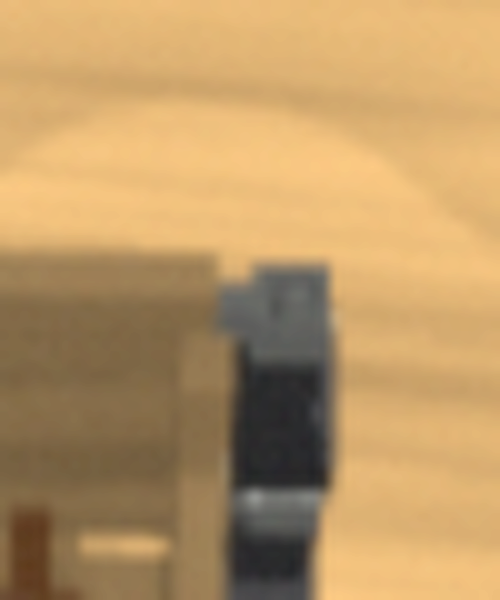

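I turned all three brown bars strip-up on the table and seated them in the three saddles. I then hung the leaf on both pins, swung it shut and handed the job in at about 59.6 s; no verdict is reported.

- **Final pictures:** All three bars sit level in their saddles with the strips up. Both knuckles look down on their brackets. From the scene view I estimate the leaf is shut to within about 0.02 rad, with a few mm of sag at its free end. The bystanders look unmoved by eye; I did not measure them. The arm was clear of everything.
- **What went wrong:** My first try lowered the leaf straight down, and the lower knuckle struck the upper pin or its bracket. The wrist force components reached about 39 N and 33 N. The leaf tilted in the grip, so I squared it up on the table and regripped it. I then brought the knuckles in from the front between the brackets, and they went down without resistance.
- **Disagreements:** The two cameras differed by 1 to 3 mm on the bay's position in x, so I settled it by where the bars seated. The knuckle holes showed up to 0.8 pixel off where the robot's position put them.

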